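# Sort the coffee toppings back into their own wells and snap the spare well shut

## Robot

A 6-joint arm with a two-finger parallel gripper is mounted at the origin on a cart in front of the work surface, level with it; the furniture and walls round the work are solid. World frame = base frame: x ahead of the robot, y to its left, z up, the work surface at z = 0. Lengths are in m, angles in degrees, forces in N, time in s.
With the tool pointing down it reaches from about 0.35 to 0.875 m from the base axis. Payload 4.2 kg.
Tool frame: the origin (TCP) lies on the centre line of the jaws, within the pads' length; the fingertips stand 11 mm ahead of it and the grasp point (between the pads) lies 8 mm behind it; z points along the fingers, y is the line along which they close (so a half turn about z gives the same grasp; the last joint's range is limited). The gripper opens to 87 mm and grips with 3 to 60 N. Pads are 19 mm wide; open, the fingers measure 117 mm over their backs; the gripper's body (75 mm by 190 mm) begins 51 mm behind the grasp point.
Start: joints at [-58.407, 22.042, 0.453, 0, -68.411, -14.817], TCP at [0.18, -0.598, 0.196] pointing down, gripper open.
Joint ranges: [-179.83, 179.83], [-69.29, 118.12], [-61.27, 80.66], [-181.25, 117.63], [-171.15, -9.14], [-177.46, 177.46]. Speed limits (degrees/s): [159.86, 159.86, 180, 180, 180, 180].

## Interface

Orientations are given as a 3x3 rotation matrix whose columns are the frame's x, y, z axes.
In Python, from station import r gives the robot as it stands.
- The arm moves only by the tool servo_tool, never from a script. Its argument "commands" is a list that holds one entry, the list of rows, each a list of 7 numbers: the closure, from 0 (fully open) to 1 (shut), then the shift along the tool's x, y, z in mm, then the turn, a rotation vector about the tool's x, y, z in rad. In form: [[[claw, x, y, z, ax, ay, az], ...]]. A call has exactly 5 rows; each row is the pose to reach, as a shift and turn from the pose commanded when the call began, along the tool's axes at that moment; what a row does not reach only later rows make up. A row lasts 1/10 s, in which the tool goes at most 50 mm and 8.59 degrees, less where a joint would pass 70% of its speed; a pose out of reach is approached as far as the arm can. A call with a gripper value outside its range is refused whole. The fingers move at their own pace and stop on an object; the grip force is fixed at half the most. Time passes only in rows, so rows that repeat a pose let the fingers close, or fill a call up. It gives the time, the measured TCP pose, the force, the opening and the grip force at its end, in the units of the state.
- r.sense(): the state, without advancing time (a new reading comes with each control period).
- r.capture(name): name is "scene" or "top"; returns a dict with "pixels" (400x640x3 uint8, red, green, blue), "camera_matrix" (3x3 intrinsics, pixels), "dist" ([k1, k2, p1, p2, k3] as OpenCV has them; the pictures are not rectified), "R" (3x3) and "t" (3): a world point X has camera coordinates R X + t. Camera axes: x right, y down, z forward; pixel columns grow to the right and rows downward; lengths in m; the calibration is good to about 2 mm. A picture is of the moment at which its call begins. There is no depth.
- r.finish_job(): hands the job in; it is judged then, once.
The state is a dict: "time_s": time; "joints": joint angles; "joint_velocities": joint speeds; "effort": joint torques, N m; "tcp_pos": TCP position; "ee_rot": TCP orientation; "wrist_force": force on the tool from outside, world axes, zero at the start; "moment": the same for the moment, N m; "gripper_width": opening from 0.0 (shut) to 1.0 (fully open); "gripper_force": force on a finger pad.
Only numpy, scipy, OpenCV 4.12 (cv2) and the standard library are available. Lean on these libraries where they do the work, as an engineer would, in place of code of your own. Each camera call takes 0.05 s, during which the arm holds its last target. There are 200 camera calls.

## Task

The three coffee toppings in the steel caddy stand in one another's wells: get the dark-capped cocoa shaker into the brown well, the white-capped shaker into the green well and the dropper bottle into the orange well, each upright on the well's floor; the open grey well or the worktop can hold one meanwhile. The grey well must end up empty and closed with its loose grey cover, pressed straight down until it has clicked in on all four sides and lies flat on the rim. Do not tip any topping over, and leave the cup and the milk pitcher where they stand.

Things in the scene. Friction and masses are not known exactly. Their poses are not given: they have to be found in the camera images.
- cocoa_mid (a point): cocoa shaker: clear round jar, brown picture label and a tall dark brown-black cap whose top is mottled grey-brown; diameter 44 mm, height 96 mm. The point is its centre, 48 mm above its underside; z up its axis.
- cinnamon_mid (a point): cinnamon shaker: clear round jar, greenish inside, with a green-leaf label and a white cap with dark blue marks on top; diameter 47 mm, height 98 mm. The point is its centre, 49 mm above its underside; z up its axis.
- dropper_mid (a point): small amber-brown dropper bottle with a black rubber bulb on top; glass diameter 33 mm up to 70 mm above its underside, then a 24 mm collar to 77 mm, then the 13 mm bulb; whole height 102 mm. The point is its centre, 51 mm above its underside; z up its axis. Grip it by the glass.
- brown_well (a point): Dark brown well, a fixed square bin, 72 mm outside, 32 mm high; square mouth 56 x 56 mm in a 5 mm lip, floor 29 mm below the rim. Point: centre of the mouth, level with the rim, 38 mm above the worktop; z up, x across and y along the row of wells. Home of the cocoa. All four wells stand in random order at 74 mm pitch in a steel tray, 80 x 302 mm, lower than the rims.
- green_well (a point): Green well, a fixed square bin, 72 mm outside, 32 mm high; square mouth 56 x 56 mm in a 5 mm lip, floor 29 mm below the rim. Point: centre of the mouth, level with the rim, 38 mm above the worktop; z up, x across and y along the row of wells. Home of the white-capped jar. All four wells stand in random order at 74 mm pitch in a steel tray, 80 x 302 mm, lower than the rims.
- orange_well (a point): Orange well, a fixed square bin, 72 mm outside, 32 mm high; square mouth 56 x 56 mm in a 5 mm lip, floor 29 mm below the rim. Point: centre of the mouth, level with the rim, 38 mm above the worktop; z up, x across and y along the row of wells. Home of the dropper bottle. All four wells stand in random order at 74 mm pitch in a steel tray, 80 x 302 mm, lower than the rims.
- grey_well (a point): Grey well, a fixed square bin, 72 mm outside, 32 mm high; square mouth 56 x 56 mm in a 5 mm lip, floor 29 mm below the rim. Point: centre of the mouth, level with the rim, 38 mm above the worktop; z up, x across and y along the row of wells. Spare, empty at the start. All four wells stand in random order at 74 mm pitch in a steel tray, 80 x 302 mm, lower than the rims.
- cover_grip (a point): loose grey cover, plate 66 x 66 x 4 mm. Point: centre of its dark square grip head (26 x 26 x 16 mm, on a thinner neck); x, y along the sides, any of 4 ways fits. Plate's underside 35 mm below the point; plug and 4 sprung tongues (36 mm across at the foot, 60 higher up) end 56 mm below. Laid in, it sits some 8 mm too high; 10 to 20 N down on the grip snaps it: point 35 mm above the mouth.
- cup: white espresso cup, 61 mm across and 53 mm high, handle on its side; origin at its underside. A bystander to be left where it stands.
- pitcher: small steel milk pitcher, 68 mm across and 86 mm high, handle on its side; origin at its underside. A bystander to be left where it stands.
Things that resemble listed ones, but are neither listed nor needed, are in the scene too. Leave any purple look-alike of the part that bears cinnamon_mid alone. What is shaped like the part that bears dropper_mid but red is not meant.

How it is judged:
By the outcome, as a careful person would: the job done as asked, in the order asked, and still so for the second after the job is handed in, with the robot touching nothing.
It also fails if it takes over 122 s, if anything falls off the work surface, if the arm or the gripper's body presses on something with over 40 N, if the wrist force passes 120 N, or if a joint passes its speed limit or range.

## Working session

There is one attempt and no reset: what is moved stays moved. The work goes in short steps, Python scripts to look and compute and a tool call to move; the robot and the scene stay as the last step left them, time stands still between calls to the robot, and variables do not carry over. Pictures are saved under pics/ and viewed, at most 14 in all, crops included, and the job is handed in when it is done.

Besides the shell and the picture viewer there is one more tool, called after "Request:" as name(argument=value, ...), one argument or row to a line, values as JSON. servo_tool: Moves the arm, as the interface text tells. Its arguments: {"type":"object","properties":{"commands":{"type":"array","items":{"type":"array","items":{"type":"array","items":{"type":"number"}}}}},"required":["commands"]}

```bash
mkdir -p pics; ls
python3 - <<'E'
from station import r
import cv2,numpy as np
for n in("scene","top"):
    c=r.capture(n); cv2.imwrite(f"pics/{n}0.png",c["pixels"][:,:,::-1]); print(n,c["camera_matrix"],c["dist"],c["R"],c["t"])
s=r.sense();print(s)
E
```

```text
pics
scene [[414.5311256    0.         318.67499749]
 [  0.         414.5311256  194.8181057 ]
 [  0.           0.           1.        ]] [0.00266876 0.         0.         0.         0.        ] [[ 0.56956535 -0.8217119  -0.01961811]
 [-0.33808456 -0.21245273 -0.91682205]
 [ 0.74919566  0.52882265 -0.39881382]] [-0.28120987  0.23517787  0.75960902]
top [[489.42802398   0.         314.64490593]
 [  0.         489.42802398 203.57130097]
 [  0.           0.           1.        ]] [0.04739007 0.         0.         0.         0.        ] [[-0.02522625 -0.99966881 -0.00508956]
 [-0.99668391  0.02554426 -0.07725716]
 [ 0.07736159  0.00312377 -0.99699821]] [0.0018359  0.45068957 1.23294438]
{'time_s': 0.1, 'joints': array([-5.84086340e+01,  2.20842762e+01,  3.88971211e-01, -2.50291140e-02,
       -6.84108584e+01, -1.48173770e+01]), 'joint_velocities': array([-0.1499192 , -0.10042213,  0.13431748,  0.01253601,  0.07743662,
       -0.03018964]), 'effort': array([-4.39349296e-04, -3.91689599e+01,  1.87934393e+01,  4.23189461e+00,
        1.34691692e-02, -6.70562349e-05]), 'tcp_pos': array([ 0.18023043, -0.59784596,  0.195201  ]), 'ee_rot': array([[-9.57497071e-01, -2.88442315e-01, -6.24639077e-04],
       [-2.88442980e-01,  9.57495399e-01,  1.79107025e-03],
       [ 8.14685945e-05,  1.89511727e-03, -9.99998201e-01]]), 'wrist_force': array([ 0.061837  , -0.15563183,  1.019124  ]), 'moment': array([-0.02060498,  0.06211562, -0.04196187]), 'gripper_force': 0.0, 'gripper_width': 1.0057759412783056}
```

View pics/scene0.png

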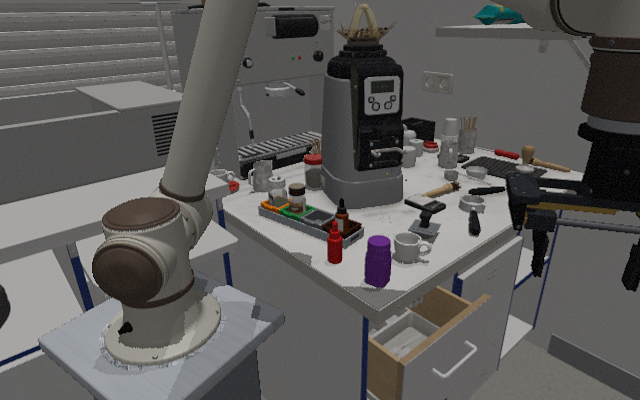

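View pics/top0.png

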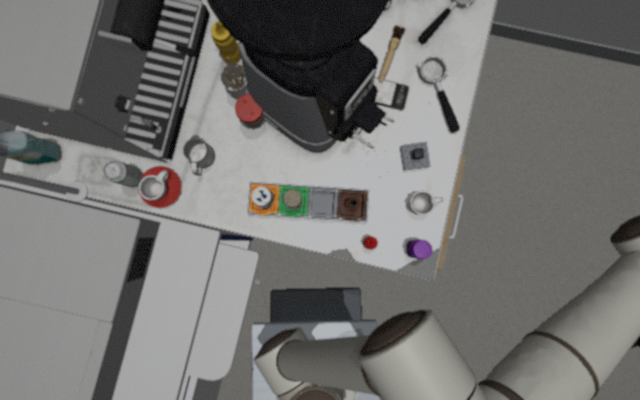

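The scene view shows the row of wells at about (310,220) with the red dropper (335,245) and the purple jar (378,260) in front. In the top view:

| Thing | Pixel |
|---|---|
| Orange well, holding the white cap | (262,197) |
| Green well, holding cocoa | (293,199) |
| Grey well, empty | (323,203) |
| Brown well, holding a dark dropper | (351,205) |
| Cover | (415,155) |
| Cup | (420,202) |
| Decoys: red / purple | (370,243) / (419,249) |

Next I'll confirm this in one enlarged crop and measure.

```bash
cat > h.py <<'E'
from station import r
import cv2,numpy as np
def cap(n):
    return r.capture(n)
def ray(c,uv):
    p=cv2.undistortPoints(np.array([[uv]],float),c["camera_matrix"],np.array(c["dist"]))[0,0]
    R=np.array(c["R"]);t=np.array(c["t"])
    return -R.T@t, R.T@np.array([p[0],p[1],1])
def onz(c,uv,z):
    o,d=ray(c,uv); return o+d*(z-o[2])/d[2]
def proj(c,X):
    return cv2.projectPoints(np.array([X],float),cv2.Rodrigues(np.array(c["R"]))[0],np.array(c["t"]),c["camera_matrix"],np.array(c["dist"]))[0][0,0]
E
python3 - <<'E'
from h import *
c=cap("top");im=c["pixels"][:,:,::-1]
cv2.imwrite("pics/top1.png",cv2.resize(im[90:260,240:460],None,fx=3.5,fy=3.5,interpolation=cv2.INTER_CUBIC))
s=cap("scene");cv2.imwrite("pics/scene1.png",cv2.resize(s["pixels"][120:290,245:455,::-1],None,fx=3.5,fy=3.5,interpolation=cv2.INTER_CUBIC))
for n,uv,z in [("orange",(262,197),.038),("green",(293,199),.038),("grey",(323,203),.038),("brown",(351,205),.038),("cinn",(262,197),.107),("cocoa",(293,199),.105),("drop",(351,205),.111),("cover",(417,154),.06),("cup",(419,202),.053),("pitcher",(198,155),.086),("red",(370,243),.1),("purple",(419,249),.098),("machbase",(320,149),0.),("portaf",(365,125),.2)]:
    print(n,onz(c,uv,z).round(3))
E
```

```text
orange [0.469 0.122 0.038]
green [0.462 0.044 0.038]
grey [ 0.45  -0.031  0.038]
brown [ 0.443 -0.101  0.038]
cinn [0.462 0.115 0.107]
cocoa [0.456 0.041 0.105]
drop [ 0.438 -0.096  0.111]
cover [ 0.564 -0.266  0.06 ]
cup [ 0.445 -0.268  0.053]
pitcher [0.571 0.27  0.086]
red [ 0.347 -0.139  0.1  ]
purple [ 0.33  -0.254  0.098]
machbase [ 0.594 -0.027  0.   ]
portaf [ 0.607 -0.125  0.2  ]
```

View pics/top1.png

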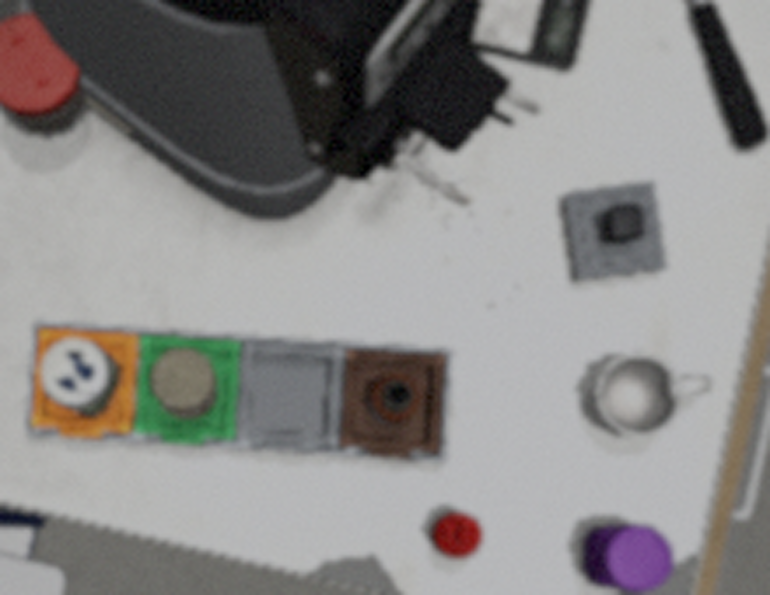

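View pics/scene1.png

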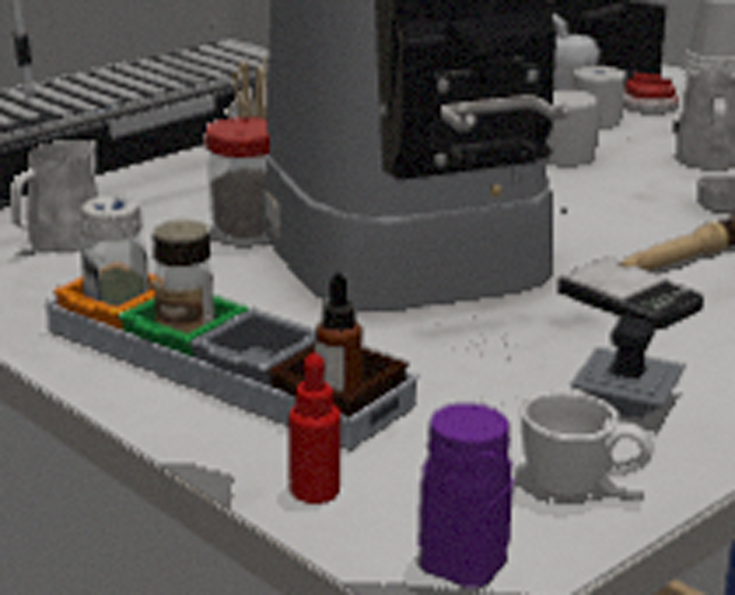

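The crop confirms it: the amber dropper is in the brown well (crop 395,395) and the red one at (455,533) is a decoy. The white cap is in orange, cocoa is in green, the cover lies flat with its grip up at (622,222), and the purple jar is a decoy. Now refined measurements.

Run:
```python
from h import *
c=cap("top");im=c["pixels"];hsv=cv2.cvtColor(im,cv2.COLOR_RGB2HSV)
def big(m,box):
    k=np.zeros_like(m);x0,y0,x1,y1=box;k[y0:y1,x0:x1]=m[y0:y1,x0:x1]
    k=cv2.morphologyEx(k,cv2.MORPH_OPEN,np.ones((2,2)))
    cs,_=cv2.findContours(k,cv2.RETR_EXTERNAL,cv2.CHAIN_APPROX_NONE);return max(cs,key=cv2.contourArea)
def rng(a,b):return cv2.inRange(hsv,a,b)
for n,m,box,z in [("orange",rng((8,120,90),(22,255,255)),(240,170,285,225),.038),
 ("green",rng((40,90,60),(85,255,255)),(270,175,315,225),.038),
 ("brown",rng((0,50,20),(20,255,140)),(333,180,375,228),.038),
 ("cover",rng((0,0,60),(179,60,150)),(392,135,436,180),.023)]:
    h=big(m,box);rc=cv2.minAreaRect(h);pts=np.array([onz(c,p,z)[:2] for p in cv2.boxPoints(rc)])
    e=pts[1]-pts[0];f=pts[2]-pts[1]
    print(n,rc[0],pts.mean(0).round(4),np.linalg.norm(e).round(4),np.linalg.norm(f).round(4),np.degrees(np.arctan2(e[1],e[0])).round(1))
g=cv2.cvtColor(im,cv2.COLOR_RGB2GRAY)
def blob(n,m,box,z):
    h=big(m,box);(x,y),rad=cv2.minEnclosingCircle(h);M=cv2.moments(h);u=(M['m10']/M['m00'],M['m01']/M['m00'])
    print(n,(round(x,1),round(y,1)),round(rad,1),onz(c,u,z).round(4),cv2.minAreaRect(h))
blob("cinn cap",rng((0,0,140),(179,60,255)),(250,183,276,212),.107)
blob("cocoa cap",rng((5,20,60),(30,140,200)),(281,186,305,212),.105)
blob("bulb",cv2.inRange(g,0,35),(344,195,362,212),.111)
blob("coverhead",cv2.inRange(g,0,70),(405,140,430,165),.064)
```

```text
orange (265.0, 200.5) [0.46   0.1149] 0.0705 0.0732 -91.5
green (293.9655456542969, 201.91380310058594) [0.4546 0.0422] 0.075 0.0714 -5.9
brown (352.73895263671875, 205.91595458984375) [ 0.4407 -0.1051] 0.0724 0.0685 -5.5
cover (415.1099548339844, 156.76998901367188) [ 0.5635 -0.2691] 0.0721 0.0673 -83.4
cinn cap (261.7, 197.0) 9.7 [0.4631 0.1155 0.107 ] ((262.0, 197.0), (18.0, 18.0), 90.0)
cocoa cap (293.6, 199.7) 9.4 [0.4538 0.0409 0.105 ] ((293.5000305175781, 200.0), (17.677669525146484, 16.26345443725586), 45.0)
bulb (354.0, 203.0) 3.2 [ 0.442  -0.1035  0.111 ] ((354.0, 203.0), (4.0, 6.0), 90.0)
coverhead (417.5, 154.5) 7.1 [ 0.5613 -0.2678  0.064 ] ((418.0, 154.5), (11.0, 12.0), 90.0)
```

```bash
cat >> h.py <<'E'
from scipy.spatial.transform import Rotation as Ro
def go(p,yaw,cur=None):
    s=r.sense();p0=np.array(s["tcp_pos"]);R=np.array(s["ee_rot"])
    a=np.radians(yaw);T=np.array([[-np.sin(a),np.cos(a),0],[np.cos(a),np.sin(a),0],[0,0,-1]]).T
    print("tcp",p0.round(4),"yaw",np.degrees(np.arctan2(R[1,1],R[0,1])).round(1),"J6",s["joints"][5].round(0),"F",np.round(s["wrist_force"],1),"w",round(s["gripper_width"]*87,1),"gf",s["gripper_force"],"t",s["time_s"])
    print("shift",(R.T@(np.array(p)-p0)*1000).round(1),"turn",Ro.from_matrix(R.T@T).as_rotvec().round(3))
E
sed -i 's/T=np.array.*/T=np.array([[np.sin(a),-np.cos(a),0],[np.cos(a),np.sin(a),0],[0,0,-1]]).T if 0 else np.column_stack([[-np.sin(a),np.cos(a),0],[np.cos(a),np.sin(a),0],[0,0,-1]])/' h.py
sed -i 's/np.array(\[\[np.sin(a),.*if 0 else //' h.py
python3 -c "
from h import *
go((.442,-.1035,.196),175)"; tail -7 h.py
```

```text
tcp [ 0.1803 -0.5981  0.1956] yaw 106.8 J6 -15.0 F [-0.5  0.7 -0.5] w 87.0 gf 0.0 t 0.25
shift [-393.3  398.     0. ] turn [ 1.000e-03  1.000e-03 -1.191e+00]
    return cv2.projectPoints(np.array([X],float),cv2.Rodrigues(np.array(c["R"]))[0],np.array(c["t"]),c["camera_matrix"],np.array(c["dist"]))[0][0,0]
from scipy.spatial.transform import Rotation as Ro
def go(p,yaw,cur=None):
    s=r.sense();p0=np.array(s["tcp_pos"]);R=np.array(s["ee_rot"])
    a=np.radians(yaw);T=np.column_stack([[-np.sin(a),np.cos(a),0],[np.cos(a),np.sin(a),0],[0,0,-1]])
    print("tcp",p0.round(4),"yaw",np.degrees(np.arctan2(R[1,1],R[0,1])).round(1),"J6",s["joints"][5].round(0),"F",np.round(s["wrist_force"],1),"w",round(s["gripper_width"]*87,1),"gf",s["gripper_force"],"t",s["time_s"])
    print("shift",(R.T@(np.array(p)-p0)*1000).round(1),"turn",Ro.from_matrix(R.T@T).as_rotvec().round(3))
```

Request:
servo_tool(
  commands=[
    [[0, -40, 40, 0, 0, 0, -0.12], [0, -75, 75, 0, 0, 0, -0.24], [0, -110, 110, 0, 0, 0, -0.36], [0, -145, 145, 0, 0, 0, -0.48], [0, -180, 180, 0, 0, 0, -0.6]],
  ],
)

```text
time_s: 0.75
tcp_pos: [0.2991, -0.3764, 0.1962]
ee_rot: [[-0.624, -0.782, 0.0], [-0.782, 0.624, -0.0], [-0.0, -0.0, -1.0]]
wrist_force: [1.8, -0.2, 1.4]
gripper_width: 0.998
gripper_force: 0.0
```

```bash
python3 -c "
from h import *
go((.442,-.1035,.196),175)"
```

```text
tcp [ 0.2991 -0.3764  0.1962] yaw 141.4 J6 -6.0 F [ 1.8 -0.2  1.4] w 86.8 gf 0.0 t 0.75
shift [-3.024e+02  5.850e+01  2.000e-01] turn [-0.    -0.    -0.586]
```

Request:
servo_tool(
  commands=[
    [[0, -48, 9, 0, 0, 0, -0.12], [0, -96, 19, 0, 0, 0, -0.24], [0, -144, 28, 0, 0, 0, -0.36], [0, -192, 37, 0, 0, 0, -0.48], [0, -238, 46, 0, 0, 0, -0.584]],
  ],
)

```text
time_s: 1.25
tcp_pos: [0.4127, -0.1619, 0.1965]
ee_rot: [[-0.089, -0.996, 0.001], [-0.996, 0.089, -0.0], [-0.0, -0.001, -1.0]]
wrist_force: [0.5, -0.8, 0.9]
gripper_width: 0.998
gripper_force: 0.0
```

```bash
python3 -c "
from h import *
go((.442,-.1035,.150),175)"
```

```text
tcp [ 0.4127 -0.1619  0.1965] yaw 174.9 J6 -5.0 F [ 0.5 -0.8  0.9] w 86.9 gf 0.0 t 1.25
shift [-60.8 -24.   46.6] turn [-0.001  0.    -0.002]
```

Request:
servo_tool(
  commands=[
    [[0, -30, -12, 0, 0, 0, 0], [0, -59, -23, 0, 0, 0, 0], [0, -59, -23, 20, 0, 0, 0], [0, -59, -23, 40, 0, 0, 0], [0, -59, -23, 40, 0, 0, 0]],
  ],
)

```text
time_s: 1.75
tcp_pos: [0.4384, -0.1069, 0.1538]
ee_rot: [[-0.094, -0.996, -0.006], [-0.996, 0.094, 0.0], [0.0, 0.006, -1.0]]
wrist_force: [-0.3, 0.6, 0.9]
gripper_width: 1.0
gripper_force: 0.0
```

Run:
```python
from h import *
go((.442,-.1035,.058),175)
c=cap("scene");cv2.imwrite("pics/s2.png",cv2.resize(c["pixels"][120:290,245:455,::-1],None,fx=3.5,fy=3.5,interpolation=cv2.INTER_CUBIC))
```

```text
tcp [ 0.4384 -0.1069  0.1538] yaw 174.6 J6 -12.0 F [-0.3  0.6  0.9] w 87.0 gf 0.0 t 1.75
shift [-3.8 -3.8 95.8] turn [ 0.006 -0.    -0.007]
```

View pics/s2.png

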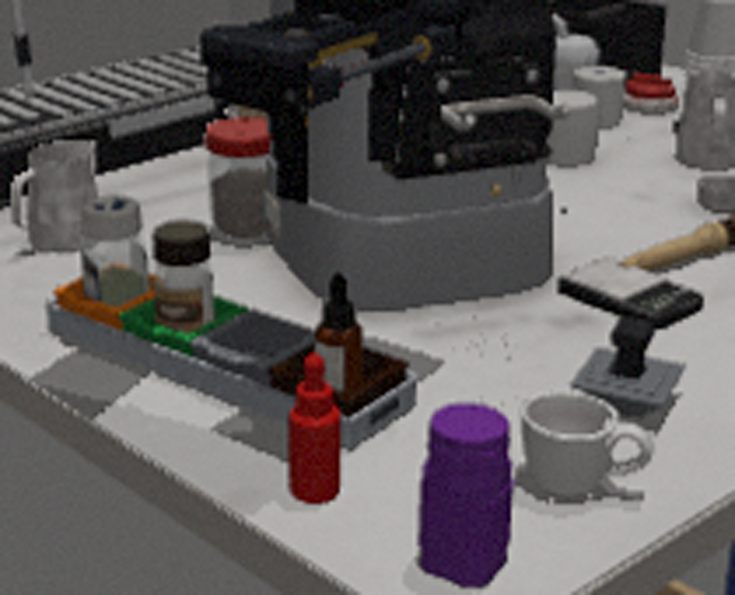

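The gripper hovers, with one finger at about crop (290,190) next to the machine. I'll check by projection that it is where expected before descending.

Run:
```python
from h import *
c=cap("scene")
for X in [(.4384,-.1069,.154),(.49,-.11,.143),(.385,-.1,.143),(.442,-.1035,.111),(.442,-.1035,.079)]:
    print(X,((proj(c,X)-[245,120])*3.5).round(0))
print(r.sense()["tcp_pos"],r.sense()["gripper_width"])
```

```text
(0.4384, -0.1069, 0.154) [338. 215.]
(0.49, -0.11, 0.143) [380. 207.]
(0.385, -0.1, 0.143) [285. 254.]
(0.442, -0.1035, 0.111) [336. 271.]
(0.442, -0.1035, 0.079) [336. 313.]
[ 0.44065353 -0.10748377  0.15648884] 1.0034542474749835
```

Request:
servo_tool(
  commands=[
    [[0, -4, -1.5, 10, 0, 0, 0], [0, -4, -1.5, 25, 0, 0, 0], [0, -4, -1.5, 40, 0, 0, 0], [0, -4, -1.5, 40, 0, 0, 0], [0, -4, -1.5, 40, 0, 0, 0]],
  ],
)

```text
time_s: 2.35
tcp_pos: [0.4429, -0.1036, 0.1166]
ee_rot: [[-0.094, -0.996, 0.001], [-0.996, 0.094, -0.0], [0.0, -0.001, -1.0]]
wrist_force: [-0.2, 0.5, 0.3]
gripper_width: 1.0
gripper_force: 0.0
```

Run:
```python
from h import *
go((.442,-.1035,.058),175)
c=cap("scene");cv2.imwrite("pics/s3.png",cv2.resize(c["pixels"][120:290,245:455,::-1],None,fx=3.5,fy=3.5,interpolation=cv2.INTER_CUBIC))
```

```text
tcp [ 0.4429 -0.1036  0.1166] yaw 174.6 J6 -13.0 F [-0.2  0.5  0.3] w 87.0 gf 0.0 t 2.35
shift [-0.   0.9 58.6] turn [-0.001 -0.    -0.007]
```

View pics/s3.png

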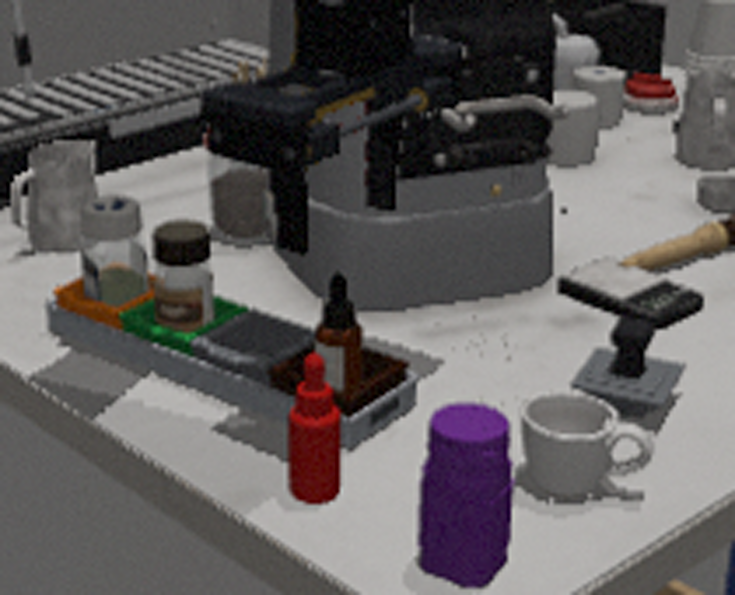

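The fingertips appear at (292,250) and (382,205), which is about 40 mm higher (or further away) than the state implies. I'll check with the top view.

Run:
```python
from h import *
c=cap("top");cv2.imwrite("pics/t4.png",cv2.resize(c["pixels"][90:260,240:460,::-1],None,fx=3.5,fy=3.5,interpolation=cv2.INTER_CUBIC))
for X in [(.443,-.1036,.1166),(.443,-.1036,.18),(.495,-.11,.106),(.39,-.1,.106)]: print(X,((proj(c,X)-[240,90])*3.5).round())
```

```text
(0.443, -0.1036, 0.1166) [401. 394.]
(0.443, -0.1036, 0.18) [408. 386.]
(0.495, -0.11, 0.106) [407. 319.]
(0.39, -0.1, 0.106) [397. 473.]
```

View pics/t4.png

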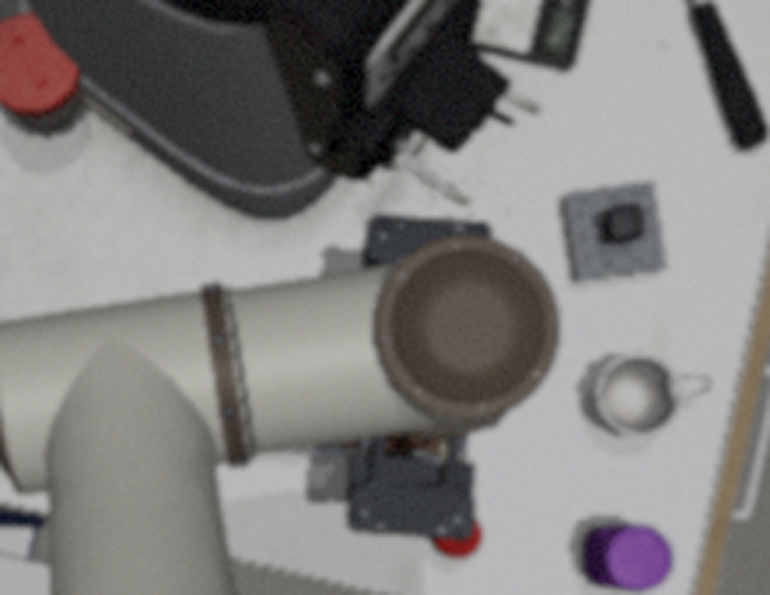

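The xy position is consistent: the body is centred over the dropper at crop (420,378). I'll check the height against the start picture, where the fingertips were at (541,287) and (632,291).

Run:
```python
from h import *
c=cap("scene")
p=np.array([.18,-.598,0]);y=np.array([-.288,.957,0])
for z in(.185,.22,.255,):
  for s in(-.051,.051): print(z,s,proj(c,p+s*y+[0,0,z]).round(0))
im=cv2.imread("pics/scene0.png");g=im.max(2)
for u in range(528,560,4): print(u,[v for v in range(200,330) if g[v,u]<45][-1:])
g3=cap("scene")["pixels"].max(2)
for u in range(320,332,2): print(u,[v for v in range(150,200) if g3[v,u]<50][-1:])
```

```text
0.185 -0.051 [622. 311.]
0.185 0.051 [527. 296.]
0.22 -0.051 [630. 287.]
0.22 0.051 [532. 272.]
0.255 -0.051 [639. 260.]
0.255 0.051 [538. 247.]
528 [228]
532 [273]
536 [275]
540 [276]
544 [256]
548 [242]
552 [231]
556 [224]
320 [167]
322 [174]
324 [190]
326 [191]
328 [191]
330 [191]
```

Request:
servo_tool(
  commands=[
    [[0, 0, 0.5, 15, 0, 0, 0], [0, 0, 0.5, 30, 0, 0, 0], [0, 0, 0.5, 45, 0, 0, 0], [0, 0, 0.5, 55, 0, 0, 0], [0, 0, 0.5, 58, 0, 0, 0]],
  ],
)

```text
time_s: 3.05
tcp_pos: [0.4415, -0.1035, 0.0575]
ee_rot: [[-0.094, -0.996, -0.001], [-0.996, 0.094, -0.0], [0.0, 0.001, -1.0]]
wrist_force: [-0.4, -0.6, 1.2]
gripper_width: 0.998
gripper_force: 0.0
```

Run:
```python
from h import *
go((.442,-.1035,.058),175)
c=cap("scene");cv2.imwrite("pics/s5.png",cv2.resize(c["pixels"][140:260,270:390,::-1],None,fx=5,fy=5,interpolation=cv2.INTER_CUBIC))
```

```text
tcp [ 0.4415 -0.1035  0.0575] yaw 174.6 J6 -13.0 F [-0.4 -0.6  1.2] w 86.8 gf 0.0 t 3.05
shift [-0.  -0.5 -0.5] turn [ 0.001 -0.    -0.007]
```

View pics/s5.png

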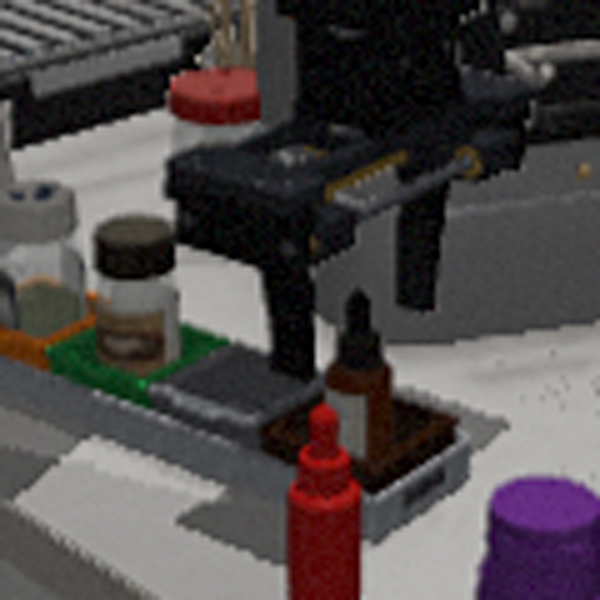

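The fingers' midpoint at (357,340) falls on the dropper's collar, so the fingertips look about 36 mm above the reported height. Closing is a safe test: 33 mm would mean glass, 24 mm the collar.

Request:
servo_tool(
  commands=[
    [[1, 0, 0, 0, 0, 0, 0], [1, 0, 0, 0, 0, 0, 0], [1, 0, 0, 0, 0, 0, 0], [1, 0, 0, 0, 0, 0, 0], [1, 0, 0, 0, 0, 0, 0]],
  ],
)

```text
time_s: 3.6
tcp_pos: [0.442, -0.1034, 0.0584]
ee_rot: [[-0.094, -0.996, 0.001], [-0.996, 0.094, 0.0], [-0.0, -0.001, -1.0]]
wrist_force: [-0.3, 0.4, 0.2]
gripper_width: 0.633
gripper_force: 0.0
```

Request:
servo_tool(
  commands=[
    [[1, 0, 0, 0, 0, 0, 0], [1, 0, 0, 0, 0, 0, 0], [1, 0, 0, 0, 0, 0, 0], [1, 0, 0, 0, 0, 0, 0], [1, 0, 0, 0, 0, 0, 0]],
  ],
)

```text
time_s: 4.1
tcp_pos: [0.4421, -0.1034, 0.0582]
ee_rot: [[-0.094, -0.996, 0.0], [-0.996, 0.094, -0.0], [-0.0, -0.0, -1.0]]
wrist_force: [0.1, -0.1, 0.6]
gripper_width: 0.233
gripper_force: 30.0
```

Request:
servo_tool(
  commands=[
    [[1, 0, 0, 0, 0, 0, 0], [1, 0, 0, 0, 0, 0, 0], [1, 0, 0, 0, 0, 0, 0], [1, 0, 0, 0, 0, 0, 0], [1, 0, 0, 0, 0, 0, 0]],
  ],
)

```text
time_s: 4.6
tcp_pos: [0.442, -0.1034, 0.0582]
ee_rot: [[-0.094, -0.996, 0.0], [-0.996, 0.094, -0.0], [-0.0, -0.0, -1.0]]
wrist_force: [0.1, -0.0, 0.7]
gripper_width: 0.23
gripper_force: 30.0
```

The fingers stopped at about 20 mm, so this is not the glass: the vision is right and the tool sits higher than reported. I'll quantify the offset from the open-finger picture.

Run:
```python
from h import *
c=cap("scene")
for z in(.047,.075,.08,.085,.09):
  print(z,[((proj(c,X)-[270,140])*5).round(0) for X in((.493,-.108,z),(.391,-.099,z))])
# top view body plate height from its apparent 190 mm length earlier is ambiguous; reach check:
s=r.sense();print(s["joints"].round(2))
```

```text
0.047 [array([415., 369.]), array([290., 445.])]
0.075 [array([416., 319.]), array([289., 392.])]
0.08 [array([416., 310.]), array([289., 383.])]
0.085 [array([416., 301.]), array([289., 373.])]
0.09 [array([417., 292.]), array([289., 363.])]
[  7.44  14.86 -33.56   0.   -41.56 -12.83]
```

Request:
servo_tool(
  commands=[
    [[0.4, 0, 0, 0, 0, 0, 0], [0.4, 0, 0, 0, 0, 0, 0], [0.4, 0, 0, 0, 0, 0, 0], [0.4, 0, 0, 0, 0, 0, 0], [0.4, 0, 0, 0, 0, 0, 0]],
  ],
)

```text
time_s: 5.15
tcp_pos: [0.4417, -0.1034, 0.0581]
ee_rot: [[-0.094, -0.996, -0.0], [-0.996, 0.094, -0.0], [0.0, 0.0, -1.0]]
wrist_force: [0.1, -0.3, -0.2]
gripper_width: 0.566
gripper_force: 0.0
```

Request:
servo_tool(
  commands=[
    [[0.4, 0, 0, 5, 0, 0, 0], [0.4, 0, 0, 10, 0, 0, 0], [0.4, 0, 0, 15, 0, 0, 0], [0.4, 0, 0, 18, 0, 0, 0], [0.4, 0, 0, 18, 0, 0, 0]],
  ],
)

```text
time_s: 5.65
tcp_pos: [0.4414, -0.1035, 0.0395]
ee_rot: [[-0.094, -0.996, -0.002], [-0.996, 0.094, -0.0], [0.0, 0.002, -1.0]]
wrist_force: [0.5, 0.0, -0.1]
gripper_width: 0.598
gripper_force: 0.0
```

Run:
```python
from h import *
go((.442,-.1035,.025),175)
c=cap("scene");cv2.imwrite("pics/s6.png",cv2.resize(c["pixels"][140:260,270:390,::-1],None,fx=5,fy=5,interpolation=cv2.INTER_CUBIC))
```

```text
tcp [ 0.4414 -0.1035  0.0395] yaw 174.6 J6 -13.0 F [ 0.5  0.  -0.1] w 52.0 gf 0.0 t 5.65
shift [-0.  -0.6 14.5] turn [ 0.002 -0.    -0.007]
```

View pics/s6.png

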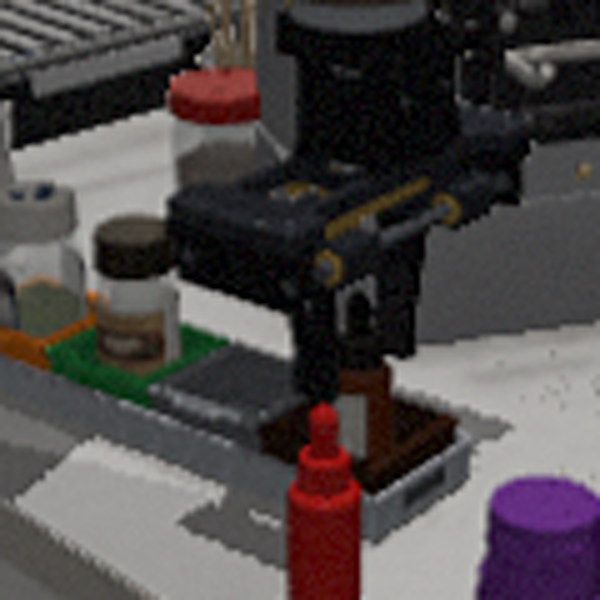

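Now the fingers straddle the glass, with the tips at (318,400) and (400,355), the red decoy clear in front and the bulb below the body. I'll go down 10 mm more and grip.

Request:
servo_tool(
  commands=[
    [[0.4, 0, 0, 4, 0, 0, 0], [0.4, 0, 0, 8, 0, 0, 0], [0.4, 0, 0, 10, 0, 0, 0], [1, 0, 0, 10, 0, 0, 0], [1, 0, 0, 10, 0, 0, 0]],
  ],
)

```text
time_s: 6.2
tcp_pos: [0.442, -0.1034, 0.0301]
ee_rot: [[-0.094, -0.996, 0.0], [-0.996, 0.094, -0.0], [0.0, -0.0, -1.0]]
wrist_force: [0.1, 0.4, -0.6]
gripper_width: 0.497
gripper_force: 0.0
```

Request:
servo_tool(
  commands=[
    [[1, 0, 0, 0, 0, 0, 0], [1, 0, 0, 0, 0, 0, 0], [1, 0, 0, 0, 0, 0, 0], [1, 0, 0, 0, 0, 0, 0], [1, 0, 0, 0, 0, 0, 0]],
  ],
)

```text
time_s: 6.7
tcp_pos: [0.4423, -0.1034, 0.0303]
ee_rot: [[-0.094, -0.996, 0.001], [-0.996, 0.094, 0.0], [-0.0, -0.001, -1.0]]
wrist_force: [0.8, 0.1, 0.6]
gripper_width: 0.353
gripper_force: 30.0
```

Request:
servo_tool(
  commands=[
    [[1, 0, 0, -8, 0, 0, 0], [1, 0, 0, -25, 0, 0, 0], [1, 0, 0, -48, 0, 0, 0], [1, -15, 0, -50, 0, 0, 0], [1, -35, 1, -50, 0, 0, 0]],
  ],
)

```text
time_s: 7.2
tcp_pos: [0.4444, -0.0684, 0.0814]
ee_rot: [[-0.096, -0.995, 0.002], [-0.995, 0.096, 0.0], [-0.001, -0.002, -1.0]]
wrist_force: [0.5, 0.7, -1.9]
gripper_width: 0.355
gripper_force: 29.9
```

Request:
servo_tool(
  commands=[
    [[1, -20, 0, 0, 0, 0, 0], [1, -37, 0, 0, 0, 0, 0], [1, -37, 0, 0, 0, 0, 0], [1, -37, 0, 10, 0, 0, 0], [1, -37, 0, 20, 0, 0, 0]],
  ],
)

```text
time_s: 7.7
tcp_pos: [0.4472, -0.0321, 0.0595]
ee_rot: [[-0.095, -0.996, -0.0], [-0.996, 0.095, 0.0], [-0.0, 0.0, -1.0]]
wrist_force: [-0.3, 0.0, -0.9]
gripper_width: 0.358
gripper_force: 29.9
```

Run:
```python
from h import *
go((.4475,-.0318,.0305),174.6)
c=cap("scene");cv2.imwrite("pics/s7.png",cv2.resize(c["pixels"][140:260,250:390,::-1],None,fx=5,fy=5,interpolation=cv2.INTER_CUBIC))
```

```text
tcp [ 0.4472 -0.0321  0.0595] yaw 174.6 J6 -22.0 F [-0.3  0.  -0.9] w 31.2 gf 29.941089099738747 t 7.7
shift [-0.3 -0.2 29. ] turn [ 0.     0.    -0.001]
```

View pics/s7.png

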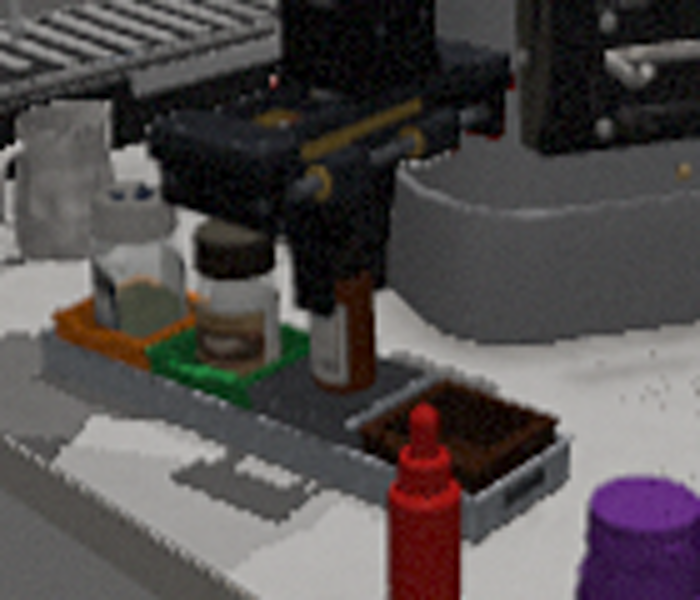

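The dropper hangs upright over the grey well at (342,345) and the brown well is empty. I'll lower, release and rise.

Request:
servo_tool(
  commands=[
    [[1, 0, 0, 10, 0, 0, 0], [1, 0, 0, 20, 0, 0, 0], [1, 0, 0, 26, 0, 0, 0], [1, 0, 0, 28.5, 0, 0, 0], [1, 0, 0, 28.5, 0, 0, 0]],
  ],
)

```text
time_s: 8.25
tcp_pos: [0.4475, -0.0318, 0.0312]
ee_rot: [[-0.094, -0.996, -0.001], [-0.996, 0.094, -0.0], [0.0, 0.001, -1.0]]
wrist_force: [-0.3, -0.5, -0.8]
gripper_width: 0.358
gripper_force: 29.9
```

Request:
servo_tool(
  commands=[
    [[0.25, 0, 0, 0, 0, 0, 0], [0.25, 0, 0, 0, 0, 0, 0], [0.25, 0, 0, 0, 0, 0, 0], [0.25, 0, 0, 0, 0, 0, 0], [0.25, 0, 0, 0, 0, 0, 0]],
  ],
)

```text
time_s: 8.75
tcp_pos: [0.4478, -0.0316, 0.0319]
ee_rot: [[-0.094, -0.996, 0.001], [-0.996, 0.094, 0.0], [-0.0, -0.0, -1.0]]
wrist_force: [0.2, 0.4, 0.1]
gripper_width: 0.706
gripper_force: 0.0
```

Request:
servo_tool(
  commands=[
    [[0.25, 0, 0, -10, 0, 0, 0], [0.25, 0, 0, -35, 0, 0, 0], [0.25, 0, 0, -70, 0, 0, 0], [0.25, 0, 0, -95, 0, 0, 0], [0.25, 0, 0, -95, 0, 0, 0]],
  ],
)

```text
time_s: 9.25
tcp_pos: [0.4506, -0.0311, 0.1311]
ee_rot: [[-0.093, -0.996, 0.009], [-0.996, 0.093, 0.002], [-0.003, -0.009, -1.0]]
wrist_force: [-1.3, 0.4, -0.6]
gripper_width: 0.752
gripper_force: 0.0
```

Run:
```python
from h import *
go((.4540,.0412,.125),174.8)
```

```text
tcp [ 0.4506 -0.0311  0.1311] yaw 174.7 J6 -22.0 F [-1.3  0.4 -0.6] w 65.4 gf 0.0 t 9.25
shift [-72.3   3.4   6.2] turn [-0.009  0.003 -0.002]
```

Request:
servo_tool(
  commands=[
    [[0.2, -25, 0, 0, 0, 0, 0], [0.2, -55, 0, 0, 0, 0, 0], [0.2, -73, 0.5, 0, 0, 0, 0], [0.2, -73, 0.5, 0, 0, 0, 0], [0.2, -73, 0.5, 0, 0, 0, 0]],
  ],
)

```text
time_s: 9.75
tcp_pos: [0.4535, 0.041, 0.1264]
ee_rot: [[-0.093, -0.996, -0.001], [-0.996, 0.093, -0.0], [0.0, 0.001, -1.0]]
wrist_force: [-0.7, 0.0, -0.2]
gripper_width: 0.802
gripper_force: 0.0
```

Request:
servo_tool(
  commands=[
    [[0.2, 0, 0, 20, 0, 0, 0], [0.2, 0, 0, 45, 0, 0, 0], [0.2, 0, 0, 70, 0, 0, 0], [0.2, 0, 0, 90, 0, 0, 0], [0.2, 0, 0, 97, 0, 0, 0]],
  ],
)

```text
time_s: 10.25
tcp_pos: [0.4523, 0.0395, 0.0278]
ee_rot: [[-0.095, -0.995, -0.004], [-0.995, 0.095, -0.002], [0.002, 0.004, -1.0]]
wrist_force: [-0.3, -0.8, -0.2]
gripper_width: 0.799
gripper_force: 0.0
```

Request:
servo_tool(
  commands=[
    [[1, 0, 0, 0, 0, 0, 0], [1, 0, 0, 0, 0, 0, 0], [1, 0, 0, 0, 0, 0, 0], [1, 0, 0, 0, 0, 0, 0], [1, 0, 0, 0, 0, 0, 0]],
  ],
)

```text
time_s: 10.75
tcp_pos: [0.4551, 0.0415, 0.0306]
ee_rot: [[-0.093, -0.996, 0.003], [-0.996, 0.093, 0.001], [-0.001, -0.003, -1.0]]
wrist_force: [0.6, -0.1, 2.8]
gripper_width: 0.492
gripper_force: 30.0
```

Run:
```python
from h import *
go((.4410,-.1055,.16),174.8)
```

```text
tcp [0.4551 0.0415 0.0306] yaw 174.6 J6 -31.0 F [ 0.6 -0.1  2.8] w 42.8 gf 29.97103235218674 t 10.75
shift [ 1.475e+02 -1.000e-01 -1.296e+02] turn [-0.003  0.001 -0.003]
```

Request:
servo_tool(
  commands=[
    [[1, 0, 0, -10, 0, 0, 0], [1, 0, 0, -35, 0, 0, 0], [1, 0, 0, -70, 0, 0, 0], [1, 0, 0, -105, 0, 0, 0], [1, 0, 0, -120, 0, 0, 0]],
  ],
)

```text
time_s: 11.25
tcp_pos: [0.4553, 0.0415, 0.1535]
ee_rot: [[-0.093, -0.996, 0.005], [-0.996, 0.093, 0.002], [-0.002, -0.005, -1.0]]
wrist_force: [1.5, 0.2, -2.0]
gripper_width: 0.491
gripper_force: 30.0
```

Request:
servo_tool(
  commands=[
    [[1, 20, 0, 0, 0, 0, 0], [1, 55, -0.5, 0, 0, 0, 0], [1, 95, -0.5, 0, 0, 0, 0], [1, 130, -1, 0, 0, 0, 0], [1, 147, -1, 0, 0, 0, 0]],
  ],
)

```text
time_s: 11.75
tcp_pos: [0.4399, -0.1073, 0.15]
ee_rot: [[-0.096, -0.995, -0.001], [-0.995, 0.096, 0.0], [-0.0, 0.001, -1.0]]
wrist_force: [1.1, -0.3, -0.7]
gripper_width: 0.49
gripper_force: 30.0
```

Request:
servo_tool(
  commands=[
    [[1, 0, 0, 0, 0, 0, 0], [1, 0, 0, 20, 0, 0, 0], [1, 0, 0, 45, 0, 0, 0], [1, 0, 0, 65, 0, 0, 0], [1, 0, 0, 70, 0, 0, 0]],
  ],
)

```text
time_s: 12.25
tcp_pos: [0.4393, -0.1047, 0.078]
ee_rot: [[-0.094, -0.996, -0.005], [-0.996, 0.094, 0.0], [0.0, 0.005, -1.0]]
wrist_force: [-0.9, -0.1, 0.7]
gripper_width: 0.488
gripper_force: 30.0
```

Run:
```python
from h import *
go((.4410,-.1055,.0305),174.8)
c=cap("scene");cv2.imwrite("pics/s8.png",cv2.resize(c["pixels"][140:260,250:390,::-1],None,fx=5,fy=5,interpolation=cv2.INTER_CUBIC))
```

```text
tcp [ 0.4393 -0.1047  0.078 ] yaw 174.6 J6 -13.0 F [-0.9 -0.1  0.7] w 42.5 gf 29.966284101828933 t 12.25
shift [ 0.6 -2.  47.5] turn [ 0.005 -0.    -0.003]
```

View pics/s8.png

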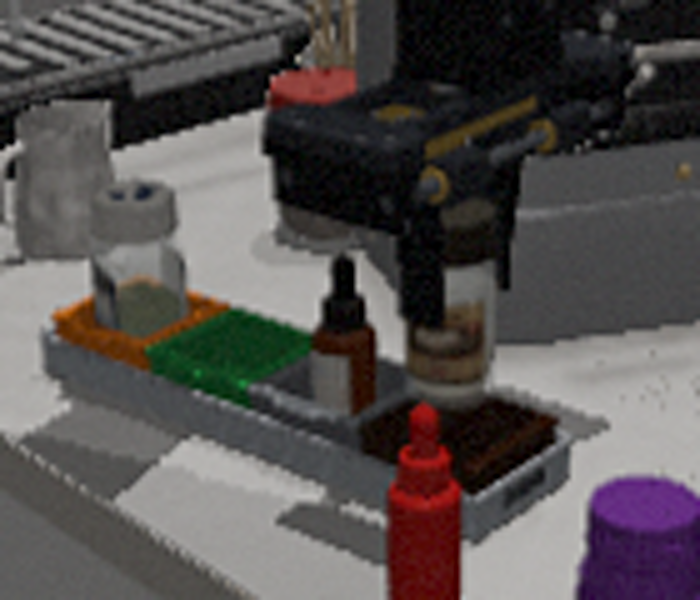

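The cocoa hangs upright over the empty brown well at (450,380) and the dropper stands in grey at (343,370). I'll lower and release.

Request:
servo_tool(
  commands=[
    [[1, 0, 0, 15, 0, 0, 0], [1, 0, 0, 30, 0, 0, 0], [1, 0, 0, 42, 0, 0, 0], [1, 0, 0, 48, 0, 0, 0], [1, 0, 0, 49.5, 0, 0, 0]],
  ],
)

```text
time_s: 12.8
tcp_pos: [0.4415, -0.1051, 0.0305]
ee_rot: [[-0.093, -0.996, 0.0], [-0.996, 0.093, -0.0], [0.0, -0.0, -1.0]]
wrist_force: [-1.8, 0.8, 5.7]
gripper_width: 0.492
gripper_force: 30.0
```

Request:
servo_tool(
  commands=[
    [[1, 0, 0, 0, 0, 0, 0], [0.2, 0, 0, 0, 0, 0, 0], [0.2, 0, 0, 0, 0, 0, 0], [0.2, 0, 0, 0, 0, 0, 0], [0.2, 0, 0, 0, 0, 0, 0]],
  ],
)

```text
time_s: 13.3
tcp_pos: [0.4415, -0.1054, 0.0304]
ee_rot: [[-0.094, -0.996, 0.001], [-0.996, 0.094, 0.0], [-0.0, -0.001, -1.0]]
wrist_force: [-0.0, 0.1, 0.7]
gripper_width: 0.752
gripper_force: 0.0
```

Request:
servo_tool(
  commands=[
    [[0.2, 0, 0, -10, 0, 0, 0], [0.2, 0, 0, -35, 0, 0, 0], [0.2, 0, 0, -70, 0, 0, 0], [0.2, 0, 0, -100, 0, 0, 0], [0.2, 0, 0, -100, 0, 0, 0]],
  ],
)

```text
time_s: 13.8
tcp_pos: [0.4447, -0.1054, 0.1352]
ee_rot: [[-0.093, -0.996, 0.011], [-0.996, 0.093, -0.0], [-0.001, -0.011, -1.0]]
wrist_force: [0.8, -0.8, -0.3]
gripper_width: 0.796
gripper_force: 0.0
```

Run:
```python
from h import *
go((.462,.1155,.130),174.8)
```

```text
tcp [ 0.4447 -0.1054  0.1352] yaw 174.7 J6 -13.0 F [ 0.8 -0.8 -0.3] w 69.3 gf 0.0 t 13.8
shift [-221.6    3.3    5.3] turn [-0.011  0.001 -0.002]
```

Request:
servo_tool(
  commands=[
    [[0.1, -45, 0, 0, 0, 0, 0], [0.1, -95, 0, 0, 0, 0, 0], [0.1, -140, 0, 0, 0, 0, 0], [0.1, -185, 0, 0, 0, 0, 0], [0.1, -222, 0, 0, 0, 0, 0]],
  ],
)

```text
time_s: 14.3
tcp_pos: [0.4618, 0.1178, 0.1304]
ee_rot: [[-0.093, -0.996, 0.0], [-0.996, 0.093, 0.0], [-0.0, -0.0, -1.0]]
wrist_force: [-0.8, 0.0, -0.3]
gripper_width: 0.896
gripper_force: 0.0
```

Request:
servo_tool(
  commands=[
    [[0.1, 0, 0, 0, 0, 0, 0], [0.1, 0, 0, 15, 0, 0, 0], [0.1, 0, 0, 40, 0, 0, 0], [0.1, 0, 0, 65, 0, 0, 0], [0.1, 0, 0, 80, 0, 0, 0]],
  ],
)

```text
time_s: 14.8
tcp_pos: [0.4606, 0.1144, 0.0485]
ee_rot: [[-0.095, -0.995, -0.003], [-0.995, 0.095, -0.001], [0.002, 0.003, -1.0]]
wrist_force: [0.9, -0.8, 0.6]
gripper_width: 0.901
gripper_force: 0.0
```

Request:
servo_tool(
  commands=[
    [[0.1, 0, 0, 15, 0, 0, 0], [0.1, 0, 0, 20, 0, 0, 0], [1, 0, 0, 20, 0, 0, 0], [1, 0, 0, 20, 0, 0, 0], [1, 0, 0, 20, 0, 0, 0]],
  ],
)

```text
time_s: 15.3
tcp_pos: [0.4626, 0.1159, 0.031]
ee_rot: [[-0.094, -0.996, 0.001], [-0.996, 0.094, 0.001], [-0.001, -0.001, -1.0]]
wrist_force: [-0.3, -0.6, 0.8]
gripper_width: 0.712
gripper_force: 0.0
```

Request:
servo_tool(
  commands=[
    [[1, 0, 0, 0, 0, 0, 0], [1, 0, 0, 0, 0, 0, 0], [1, 0, 0, 0, 0, 0, 0], [1, 0, 0, 0, 0, 0, 0], [1, 0, 0, 0, 0, 0, 0]],
  ],
)

```text
time_s: 15.8
tcp_pos: [0.4629, 0.1161, 0.0309]
ee_rot: [[-0.093, -0.996, 0.002], [-0.996, 0.093, 0.001], [-0.001, -0.002, -1.0]]
wrist_force: [1.2, -0.3, 6.2]
gripper_width: 0.575
gripper_force: 30.0
```

Run:
```python
from h import *
go((.4539,.0419,.0305),174.8)
```

```text
tcp [0.4629 0.1161 0.0309] yaw 174.6 J6 -39.0 F [ 1.2 -0.3  6.2] w 50.0 gf 30.001383502967656 t 15.8
shift [74.7  2.   0.3] turn [-0.002  0.001 -0.003]
```

Request:
servo_tool(
  commands=[
    [[1, 0, 0, -5, 0, 0, 0], [1, 0, 0, -15, 0, 0, 0], [1, 0, 0, -30, 0, 0, 0], [1, 0, 0, -45, 0, 0, 0], [1, 0, 0, -50, 0, 0, 0]],
  ],
)

```text
time_s: 16.3
tcp_pos: [0.4617, 0.1156, 0.0814]
ee_rot: [[-0.094, -0.996, 0.0], [-0.996, 0.094, 0.0], [-0.0, -0.0, -1.0]]
wrist_force: [-0.2, -0.3, -2.0]
gripper_width: 0.576
gripper_force: 30.0
```

Request:
servo_tool(
  commands=[
    [[1, 20, 1, 0, 0, 0, 0], [1, 45, 1, 0, 0, 0, 0], [1, 65, 1, 0, 0, 0, 0], [1, 74, 1, 0, 0, 0, 0], [1, 74, 1, 0, 0, 0, 0]],
  ],
)

```text
time_s: 16.8
tcp_pos: [0.4532, 0.0411, 0.0798]
ee_rot: [[-0.096, -0.995, -0.002], [-0.995, 0.096, -0.0], [0.001, 0.002, -1.0]]
wrist_force: [0.5, 0.6, -1.3]
gripper_width: 0.575
gripper_force: 30.0
```

Run:
```python
from h import *
go((.4539,.0419,.0305),174.8)
c=cap("scene");cv2.imwrite("pics/s9.png",cv2.resize(c["pixels"][140:260,250:390,::-1],None,fx=5,fy=5,interpolation=cv2.INTER_CUBIC))
```

```text
tcp [0.4532 0.0411 0.0798] yaw 174.5 J6 -31.0 F [ 0.5  0.6 -1.3] w 50.0 gf 29.997771384223597 t 16.8
shift [-0.8 -0.7 49.3] turn [ 0.002 -0.001 -0.005]
```

View pics/s9.png

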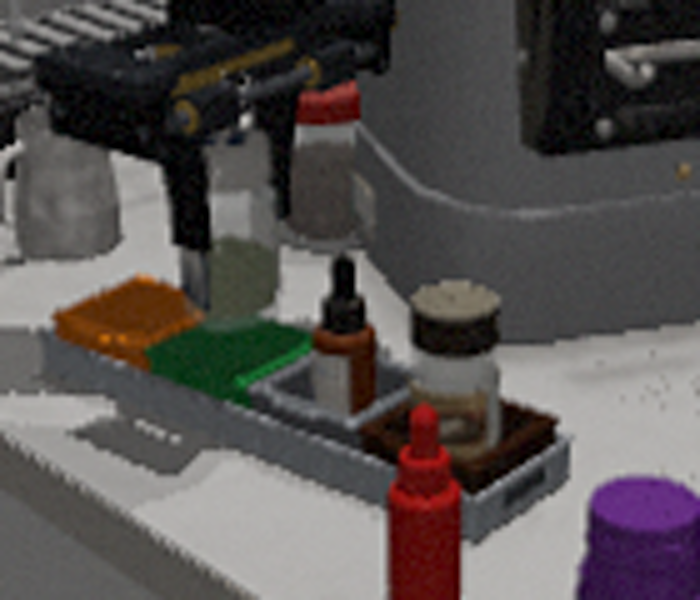

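The white-capped jar hangs upright over the green well at (240,300) and the cocoa stands upright in brown at (455,370). I'll lower, release, then fetch the dropper.

Request:
servo_tool(
  commands=[
    [[1, -0.5, 0, 15, 0, 0, 0], [1, -0.5, 0, 30, 0, 0, 0], [1, -0.5, 0, 42, 0, 0, 0], [1, -0.5, 0, 48, 0, 0, 0], [1, -0.5, 0, 49.5, 0, 0, 0]],
  ],
)

```text
time_s: 17.35
tcp_pos: [0.4559, 0.0437, 0.0309]
ee_rot: [[-0.092, -0.996, 0.003], [-0.996, 0.092, 0.0], [-0.001, -0.002, -1.0]]
wrist_force: [3.1, 1.2, 5.2]
gripper_width: 0.572
gripper_force: 30.0
```

Request:
servo_tool(
  commands=[
    [[1, 0, 0, 0, 0, 0, 0], [0.1, 0, 0, 0, 0, 0, 0], [0.1, 0, 0, 0, 0, 0, 0], [0.1, 0, 0, 0, 0, 0, 0], [0.1, 0, 0, 0, 0, 0, 0]],
  ],
)

```text
time_s: 17.85
tcp_pos: [0.4532, 0.0422, 0.0306]
ee_rot: [[-0.094, -0.996, -0.002], [-0.996, 0.094, -0.001], [0.001, 0.002, -1.0]]
wrist_force: [0.3, 1.1, 0.2]
gripper_width: 0.838
gripper_force: 0.0
```

Request:
servo_tool(
  commands=[
    [[0.1, 0, 0, -5, 0, 0, 0], [0.1, 0, 0, -30, 0, 0, 0], [0.1, 0, 0, -65, 0, 0, 0], [0.1, 0, 0, -100, 0, 0, 0], [0.1, 0, 0, -100, 0, 0, 0]],
  ],
)

```text
time_s: 18.35
tcp_pos: [0.4574, 0.0436, 0.1357]
ee_rot: [[-0.093, -0.996, 0.01], [-0.996, 0.093, 0.003], [-0.004, -0.01, -1.0]]
wrist_force: [-0.1, 0.2, 0.2]
gripper_width: 0.901
gripper_force: 0.0
```

Request:
servo_tool(
  commands=[
    [[0.3, 20, 0, 0, 0, 0, 0], [0.3, 50, -0.5, 0, 0, 0, 0], [0.3, 74, -0.5, 0, 0, 0, 0], [0.3, 74, -0.5, 0, 0, 0, 0], [0.3, 74, -0.5, 0, 0, 0, 0]],
  ],
)

```text
time_s: 18.85
tcp_pos: [0.4473, -0.0315, 0.1304]
ee_rot: [[-0.095, -0.995, -0.001], [-0.995, 0.095, 0.0], [0.0, 0.001, -1.0]]
wrist_force: [0.6, -0.9, -0.1]
gripper_width: 0.705
gripper_force: 0.0
```

Run:
```python
from h import *
go((.4478,-.0316,.031),174.8)
```

```text
tcp [ 0.4473 -0.0315  0.1304] yaw 174.5 J6 -22.0 F [ 0.6 -0.9 -0.1] w 61.4 gf 0.0 t 18.85
shift [ 0.1 -0.6 99.4] turn [ 0.001 -0.    -0.005]
```

Request:
servo_tool(
  commands=[
    [[0.3, 0, 0, 15, 0, 0, 0], [0.3, 0, 0, 40, 0, 0, 0], [0.3, 0, 0, 70, 0, 0, 0], [0.3, 0, 0, 90, 0, 0, 0], [0.3, 0, 0, 100, 0, 0, 0]],
  ],
)

```text
time_s: 19.35
tcp_pos: [0.4466, -0.0307, 0.0289]
ee_rot: [[-0.093, -0.996, -0.003], [-0.996, 0.093, -0.001], [0.001, 0.003, -1.0]]
wrist_force: [-0.1, -0.6, -0.6]
gripper_width: 0.7
gripper_force: 0.0
```

Request:
servo_tool(
  commands=[
    [[0.3, 0, 0, 0, 0, 0, 0], [1, 0, 0, 0, 0, 0, 0], [1, 0, 0, 0, 0, 0, 0], [1, 0, 0, 0, 0, 0, 0], [1, 0, 0, 0, 0, 0, 0]],
  ],
)

```text
time_s: 19.85
tcp_pos: [0.4482, -0.031, 0.0313]
ee_rot: [[-0.094, -0.996, 0.002], [-0.996, 0.094, 0.0], [-0.001, -0.002, -1.0]]
wrist_force: [-0.9, -0.4, 0.2]
gripper_width: 0.423
gripper_force: 0.3
```

Request:
servo_tool(
  commands=[
    [[1, 0, 0, 0, 0, 0, 0], [1, 0, 0, 0, 0, 0, 0], [1, 0, 0, -5, 0, 0, 0], [1, 0, 0, -20, 0, 0, 0], [1, 0, 0, -40, 0, 0, 0]],
  ],
)

```text
time_s: 20.35
tcp_pos: [0.4463, -0.0315, 0.0703]
ee_rot: [[-0.094, -0.996, -0.004], [-0.996, 0.094, -0.001], [0.001, 0.004, -1.0]]
wrist_force: [0.7, -0.1, -0.8]
gripper_width: 0.355
gripper_force: 30.0
```

Request:
servo_tool(
  commands=[
    [[1, 0, 0, -30, 0, 0, 0], [1, 0, 0, -60, 0, 0, 0], [1, 0, 0, -82, 0, 0, 0], [1, -15, 0, -82, 0, 0, 0], [1, -40, 0, -82, 0, 0, 0]],
  ],
)

```text
time_s: 20.85
tcp_pos: [0.451, 0.0084, 0.1535]
ee_rot: [[-0.096, -0.995, 0.001], [-0.995, 0.096, 0.001], [-0.001, -0.001, -1.0]]
wrist_force: [0.2, -0.1, -0.6]
gripper_width: 0.355
gripper_force: 30.0
```

Request:
servo_tool(
  commands=[
    [[1, -35, 0, 0, 0, 0, 0], [1, -75, 1, 0, 0, 0, 0], [1, -100, 1, 0, 0, 0, 0], [1, -108, 1, 0, 0, 0, 0], [1, -108, 1, 0, 0, 0, 0]],
  ],
)

```text
time_s: 21.35
tcp_pos: [0.4602, 0.1168, 0.1524]
ee_rot: [[-0.092, -0.996, -0.001], [-0.996, 0.092, -0.0], [0.001, 0.001, -1.0]]
wrist_force: [0.4, -1.2, -2.1]
gripper_width: 0.356
gripper_force: 30.0
```

Request:
servo_tool(
  commands=[
    [[1, 0, 0, 15, 0, 0, 0], [1, 0, 0, 40, 0, 0, 0], [1, 0, 0, 65, 0, 0, 0], [1, 0, 0, 75, 0, 0, 0], [1, 0, 0, 75, 0, 0, 0]],
  ],
)

```text
time_s: 21.85
tcp_pos: [0.4595, 0.1148, 0.0765]
ee_rot: [[-0.095, -0.995, -0.003], [-0.995, 0.095, -0.002], [0.002, 0.003, -1.0]]
wrist_force: [-0.7, -0.3, -1.4]
gripper_width: 0.358
gripper_force: 30.0
```

Run:
```python
from h import *
go((.4604,.1157,.031),174.8)
```

```text
tcp [0.4595 0.1148 0.0765] yaw 174.5 J6 -39.0 F [-0.7 -0.3 -1.4] w 31.1 gf 29.97295343899168 t 21.85
shift [-1.1 -1.  45.5] turn [ 0.003 -0.002 -0.005]
```

Request:
servo_tool(
  commands=[
    [[1, 0, 0, 15, 0, 0, 0], [1, 0, 0, 30, 0, 0, 0], [1, 0, 0, 42, 0, 0, 0], [1, 0, 0, 47, 0, 0, 0], [1, 0, 0, 47, 0, 0, 0]],
  ],
)

```text
time_s: 22.35
tcp_pos: [0.4614, 0.1164, 0.0315]
ee_rot: [[-0.094, -0.996, 0.001], [-0.996, 0.094, 0.0], [-0.0, -0.001, -1.0]]
wrist_force: [-1.2, -0.1, -0.7]
gripper_width: 0.357
gripper_force: 30.0
```

Request:
servo_tool(
  commands=[
    [[0.25, 0, 0, 0, 0, 0, 0], [0.25, 0, 0, 0, 0, 0, 0], [0.25, 0, 0, 0, 0, 0, 0], [0.25, 0, 0, 0, 0, 0, 0], [0.25, 0, 0, 0, 0, 0, 0]],
  ],
)

```text
time_s: 22.85
tcp_pos: [0.4607, 0.1164, 0.0308]
ee_rot: [[-0.094, -0.996, 0.0], [-0.996, 0.094, 0.0], [-0.0, -0.0, -1.0]]
wrist_force: [0.0, -1.0, -0.5]
gripper_width: 0.704
gripper_force: 0.0
```

Request:
servo_tool(
  commands=[
    [[0.25, 0, 0, -10, 0, 0, 0], [0.25, 0, 0, -35, 0, 0, 0], [0.25, 0, 0, -70, 0, 0, 0], [0.25, 0, 0, -100, 0, 0, 0], [0.25, 0, 0, -100, 0, 0, 0]],
  ],
)

```text
time_s: 23.35
tcp_pos: [0.4637, 0.1178, 0.1358]
ee_rot: [[-0.093, -0.996, 0.01], [-0.996, 0.093, 0.005], [-0.006, -0.009, -1.0]]
wrist_force: [1.2, 0.3, 0.4]
gripper_width: 0.749
gripper_force: 0.0
```

Run:
```python
from h import *
go((.4604,.1157,.131),174.8)
t=cap("top");s=cap("scene")
def tri(a,b):
    (o,d),(p,e)=ray(t,a),ray(s,b)
    A=np.column_stack([d,-e]);k=np.linalg.lstsq(A,p-o,rcond=None)[0]
    P,Q=o+d*k[0],p+e*k[1];print(a,b,((P+Q)/2).round(3),"gap",np.linalg.norm(P-Q).round(3))
f=lambda x,y:(240+x/3.5,90+y/3.5); g=lambda x,y:(245+x/3.5,120+y/3.5)
tri(f(345,178),g(385,172)); tri(f(467,200),g(465,120)); tri(f(455,150),g(550,165)); tri(f(335,170),g(375,0)); tri(f(275,215),g(375,215)); tri(f(500,95),g(555,0))
for z in(.1,.2,.3,.35,.4): print(z,"box edge px f(350,178):",onz(t,f(350,178),z).round(3),"f(455,150)",onz(t,f(455,150),z).round(3))
```

```text
tcp [0.4637 0.1178 0.1358] yaw 174.7 J6 -39.0 F [1.2 0.3 0.4] w 65.2 gf 0.0 t 23.35
shift [2.4 3.1 4.7] turn [-0.009  0.006 -0.002]
(338.57142857142856, 140.85714285714286) (355.0, 169.14285714285714) [ 0.584 -0.065  0.132] gap 0.011
(373.42857142857144, 147.14285714285714) (377.8571428571429, 154.28571428571428) [ 0.557 -0.141  0.193] gap 0.004
(370.0, 132.85714285714286) (402.1428571428571, 167.14285714285714) [ 0.612 -0.16   0.143] gap 0.04
(335.7142857142857, 138.57142857142856) (352.1428571428571, 120.0) [ 0.565 -0.058  0.267] gap 0.002
(318.57142857142856, 151.42857142857144) (352.1428571428571, 181.42857142857144) [ 0.58  -0.035  0.089] gap 0.031
(382.8571428571429, 117.14285714285714) (403.57142857142856, 120.0) [ 0.612 -0.166  0.268] gap 0.023
0.1 box edge px f(350,178): [ 0.594 -0.075  0.1  ] f(455,150) [ 0.611 -0.147  0.1  ]
0.2 box edge px f(350,178): [ 0.573 -0.069  0.2  ] f(455,150) [ 0.589 -0.136  0.2  ]
0.3 box edge px f(350,178): [ 0.553 -0.064  0.3  ] f(455,150) [ 0.567 -0.124  0.3  ]
0.35 box edge px f(350,178): [ 0.542 -0.062  0.35 ] f(455,150) [ 0.556 -0.119  0.35 ]
0.4 box edge px f(350,178): [ 0.532 -0.059  0.4  ] f(455,150) [ 0.545 -0.113  0.4  ]
```

All three toppings are placed. At the cover a vertical tool would bring the wrist tube (about z 0.35) into the machine (nearest point about 0.56,-0.06), so I'll grip the cover with the tool tilted 25° and the wrist held back toward the robot. First I travel along the row.

Request:
servo_tool(
  commands=[
    [[0.25, 25, 0, -20, 0, 0, 0.1], [0.25, 65, 1, -40, 0, 0, 0.24], [0.25, 110, 1, -40, 0, 0, 0.38], [0.25, 150, 2, -40, 0, 0, 0.52], [0.25, 190, 2, -40, 0, 0, 0.66]],
  ],
)

```text
time_s: 23.95
tcp_pos: [0.4394, -0.0742, 0.1698]
ee_rot: [[-0.689, -0.725, -0.002], [-0.725, 0.689, -0.0], [0.002, 0.002, -1.0]]
wrist_force: [1.6, -0.3, 0.6]
gripper_width: 0.75
gripper_force: 0.0
```

```bash
cat >> h.py <<'E'
def got(p,yaw,tilt):
    "tool z tipped by tilt deg about tool y"
    s=r.sense();p0=np.array(s["tcp_pos"]);R=np.array(s["ee_rot"]);a=np.radians(yaw)
    T=np.column_stack([[-np.sin(a),np.cos(a),0],[np.cos(a),np.sin(a),0],[0,0,-1]])@Ro.from_rotvec([0,-np.radians(tilt),0]).as_matrix()
    print("tcp",p0.round(4),"J",s["joints"].round(0),"z",R[:,2].round(3),"zT",T[:,2].round(3),"F",np.round(s["wrist_force"],1),"w",round(s["gripper_width"]*87,1),"t",s["time_s"])
    print("shift",(R.T@(np.array(p)-p0)*1000).round(1),"turn",Ro.from_matrix(R.T@T).as_rotvec().round(3))
E
python3 -c "
from h import *
got((.42,-.268,.171),96.6,0)"
```

```text
tcp [ 0.4394 -0.0742  0.1698] J [ 11.   6. -26.  -0. -59. -55.] z [-0.002 -0.    -1.   ] zT [ 0.  0. -1.] F [ 1.6 -0.3  0.6] w 65.3 t 23.95
shift [ 153.9 -119.4   -1.2] turn [ 0.001 -0.002  0.696]
```

Request:
servo_tool(
  commands=[
    [[0.4, 30, -24, 0, 0, 0, 0.14], [0.4, 62, -48, 0, 0, 0, 0.28], [0.4, 92, -72, 0, 0, 0, 0.42], [0.4, 123, -95, 0, 0, 0, 0.56], [0.4, 152, -118, 0, 0, 0, 0.696]],
  ],
)

```text
time_s: 24.45
tcp_pos: [0.4214, -0.2655, 0.1694]
ee_rot: [[-0.993, -0.114, -0.003], [-0.114, 0.993, 0.001], [0.003, 0.001, -1.0]]
wrist_force: [1.0, 0.8, 0.1]
gripper_width: 0.602
gripper_force: 0.0
```

```bash
python3 -c "
from h import *
got((.542,-.267,.12),96.6,25)"
```

```text
tcp [ 0.4214 -0.2655  0.1694] J [-14.  11. -19.  -0. -60. -70.] z [-0.003  0.001 -1.   ] zT [ 0.42   0.049 -0.906] F [1.  0.8 0.1] w 52.3 t 24.45
shift [-119.8  -15.3   49. ] turn [ 0.001 -0.439 -0.001]
```

Request:
servo_tool(
  commands=[
    [[0.4, -20, -3, 5, 0, -0.1, 0], [0.4, -48, -6, 20, 0, -0.22, 0], [0.4, -78, -9, 37, 0, -0.34, 0], [0.4, -107, -12, 53, 0, -0.436, 0], [0.4, -132, -14, 67, 0, -0.436, 0]],
  ],
)

```text
time_s: 24.95
tcp_pos: [0.553, -0.2622, 0.1007]
ee_rot: [[-0.902, -0.117, 0.417], [-0.104, 0.993, 0.052], [-0.42, 0.004, -0.908]]
wrist_force: [-0.2, -1.5, -0.1]
gripper_width: 0.601
gripper_force: 0.0
```

Request:
servo_tool(
  commands=[
    [[0.4, 0, 0, 0, 0, 0, 0], [0.4, 0, 0, 0, 0, 0, 0], [0.4, 0, 0, 0, 0, 0, 0], [0.4, 0, 0, 0, 0, 0, 0], [0.4, 0, 0, 0, 0, 0, 0]],
  ],
)

```text
time_s: 25.45
tcp_pos: [0.5553, -0.2622, 0.1043]
ee_rot: [[-0.899, -0.12, 0.42], [-0.109, 0.993, 0.051], [-0.423, -0.0, -0.906]]
wrist_force: [-0.3, -0.5, -0.1]
gripper_width: 0.602
gripper_force: 0.0
```

Run:
```python
from h import *
got((.58,-.266,.018),96.6,25)
s=cap("scene");sc=cv2.resize(s["pixels"][130:270,340:480,::-1],None,fx=4,fy=4,interpolation=cv2.INTER_CUBIC)
t=cap("top");tc=cv2.resize(t["pixels"][100:240,350:480,::-1],None,fx=4,fy=4,interpolation=cv2.INTER_CUBIC)
im=np.hstack([sc,tc]);print(im.shape);cv2.imwrite("pics/p13.png",cv2.resize(im,(780,int(im.shape[0]*780/im.shape[1]))))
st=r.sense();p=np.array(st["tcp_pos"]);R=np.array(st["ee_rot"]);k=780/im.shape[1]
for nm,q in [("tool",p-.0355*R[:,2]),("world",p+[0,0,.0355])]:
  for y in(-.0335,.0335):
    X=q+.011*R[:,2]+y*R[:,1]; print(nm,y,X.round(3),"scene",((proj(s,X)-[340,130])*4*k).round(),"top",((proj(t,X)-[350,100])*4*k+[560*k,0]).round())
```

```text
tcp [ 0.5553 -0.2622  0.1043] J [-16.  17. -19. -19. -31. -53.] z [ 0.42   0.051 -0.906] zT [ 0.42   0.049 -0.906] F [-0.3 -0.5 -0.1] w 52.4 t 25.45
shift [14.7 -6.7 88.4] turn [0.002 0.001 0.005]
(560, 1080, 3)
tool -0.0335 [ 0.549 -0.297  0.126] scene [278. 183.] top [653. 158.]
tool 0.0335 [ 0.541 -0.23   0.126] scene [196. 169.] top [571. 171.]
world -0.0335 [ 0.564 -0.295  0.13 ] scene [282. 173.] top [651. 139.]
world 0.0335 [ 0.556 -0.228  0.13 ] scene [202. 160.] top [569. 152.]
```

View pics/p13.png

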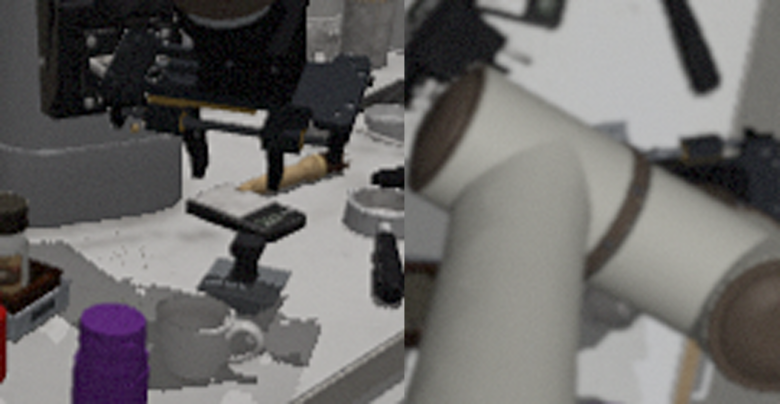

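The left view shows the fingertips at (200,177) and (275,188), which matches the "offset along the tool" model, with the cover head below at (243,245). The right view shows the wrist tube clear of the cover.

Request:
servo_tool(
  commands=[
    [[0.4, 7, -3, 10, 0, 0, 0.005], [0.4, 14, -6.5, 25, 0, 0, 0.005], [0.4, 14, -6.5, 40, 0, 0, 0.005], [0.4, 14, -6.5, 50, 0, 0, 0.005], [0.4, 14, -6.5, 55, 0, 0, 0.005]],
  ],
)

```text
time_s: 26.05
tcp_pos: [0.5668, -0.2672, 0.0462]
ee_rot: [[-0.901, -0.116, 0.418], [-0.104, 0.993, 0.052], [-0.421, 0.003, -0.907]]
wrist_force: [0.2, -0.2, 0.0]
gripper_width: 0.603
gripper_force: 0.0
```

Run:
```python
from h import *
got((.579,-.266,.021),96.6,25)
s=cap("scene");c=s["pixels"][195:240,400:450];g=c.max(2)
for v in range(0,45): print(v+195,"".join("#" if x<40 else "+" if x<75 else "." for x in g[v]))
print("head",proj(s,(.562,-.268,.064)).round(1),proj(s,(.562,-.268,.048)).round(1))
```

```text
tcp [ 0.5668 -0.2672  0.0462] J [-17.  23. -19. -23. -26. -48.] z [ 0.418  0.052 -0.907] zT [ 0.42   0.049 -0.906] F [ 0.2 -0.2  0. ] w 52.4 t 26.05
shift [-0.5 -0.3 28. ] turn [ 0.003 -0.002 -0.   ]
195 #####+++#++++#+++................+##############+#
196 ####+++####+#+#+####+##+.......++###############..
197 #####+####+##+++#######+#++++#+++###############..
198 ##########+##.......++#####++#+###############++..
199 ++..+########+...........++##############++#+#+...
200 +....#########.................+########+##++++...
201 .....#########..................#############.+#++
202 .....#########.................+#############.+###
203 .....##########+.............+###############..++#
204 .......+#########+........++#++##############+....
205 ........#########+#+....++#+++#++#############....
206 .........###########++++++#+.+++.+#######+###+....
207 .........#############++++++++++.+######++###+....
208 .........####+...+#######+++++++.+###########.....
209 .........####.......+######+++.+++#########+......
210 .........####.........+#######+++########+........
211 .........###+...
[... 907 characters left out ...]
.......
228 ..........++++++++++++.+...+++..+++...............
229 .........++++++++++++++++++...++++++++............
230 .........++++++++++++++++++...+++++++.............
231 ............+++++++++++++++++++++++++.............
232 .............++++++++++++++++++++++++.............
233 ...............+++++++++++++++++++++..............
234 .................+++++++++++++++++++..............
235 ...................++++++++++++++++...............
236 ....................++++++++++++++................
237 .....................+#+++++++++..................
238 .....................+++++++++....................
239 ........................+..++.....................
head [424.2 212.6] [423.6 218.4]
```

Request:
servo_tool(
  commands=[
    [[0.4, 0, -3, 8, 0, 0, 0], [0.4, 0, -3, 16, 0, 0, 0], [0.4, 0, -3, 23, 0, 0, 0], [0.4, 0, -3, 27, 0, 0, 0], [0.4, 0, -3, 27, 0, 0, 0]],
  ],
)

```text
time_s: 26.6
tcp_pos: [0.5783, -0.2688, 0.0226]
ee_rot: [[-0.901, -0.116, 0.418], [-0.104, 0.993, 0.051], [-0.421, 0.003, -0.907]]
wrist_force: [-0.7, 0.0, -0.8]
gripper_width: 0.599
gripper_force: 0.0
```

Run:
```python
from h import *
got((.579,-.266,.021),96.6,25)
s=cap("scene");c=s["pixels"][203:240,400:450];g=c.max(2)
for v in range(0,37): print(v+203,"".join("#" if x<40 else "+" if x<75 else "." for x in g[v]))
```

```text
tcp [ 0.5783 -0.2688  0.0226] J [-17.  26. -18. -24. -24. -46.] z [ 0.418  0.051 -0.907] zT [ 0.42   0.049 -0.906] F [-0.7  0.  -0.8] w 52.1 t 26.6
shift [-0.3  2.7  1.9] turn [ 0.003 -0.001 -0.   ]
203 #######++++++####++..........+#+#+################
204 #######+#####+##+#+###++..+#####+++##############+
205 #######+####+#####++#+###+#++#+##++##############.
206 ..++##################+#+++#+++##+###############.
207 ........#################++++##++#########+#++#++.
208 .........#######.+########+++++++#########++++#++.
209 .........#######....+######+++++++############++++
210 .........#######......+#######+++#############.+##
211 .........+######......+##+####################+.++
212 ..........######......########################+...
213 ..........+#####.....+####++##################+...
214 ...........#####....+#####++###+....#####...+#....
215 ...........#####....###########+....#####.........
216 ...........####.....###########.....#####.........
217 ...........###+.....##########+.....#####.........
218 ...........###.......#########......#####.........
219 .................
[... 433 characters left out ...]
+#++++++++#+######..++++.++++...........
228 ..........++++++++++++++++##..+...+++++...........
229 .........+++++++++++++++#++++++..++++#............
230 ........++++++++++++++++++++++++++++#.............
231 ...........+++++++++++++++++++++++++#.............
232 .............+++++++++++++++++++++#++.............
233 ...............+++++++++++++++++++++..............
234 .................+++++++++++++++++++..............
235 ..................+++++++++++++++++...............
236 ....................++++++++++++++................
237 .....................+++++++++++..................
238 ......................++++++++....................
239 ...........................++.....................
```

The fingers straddle the head symmetrically, so I'll grip.

Request:
servo_tool(
  commands=[
    [[1, 0, 0, 0, 0, 0, 0], [1, 0, 0, 0, 0, 0, 0], [1, 0, 0, 0, 0, 0, 0], [1, 0, 0, 0, 0, 0, 0], [1, 0, 0, 0, 0, 0, 0]],
  ],
)

```text
time_s: 27.15
tcp_pos: [0.5784, -0.269, 0.0236]
ee_rot: [[-0.9, -0.116, 0.419], [-0.104, 0.993, 0.051], [-0.423, 0.002, -0.906]]
wrist_force: [-0.5, 0.9, 0.3]
gripper_width: 0.297
gripper_force: 30.0
```

Request:
servo_tool(
  commands=[
    [[1, 0, 0, 0, 0, 0, 0], [1, 0, 0, 0, 0, 0, 0], [1, 0, 0, 0, 0, 0, 0], [1, 0, 0, 0, 0, 0, 0], [1, 0, 0, 0, 0, 0, 0]],
  ],
)

```text
time_s: 27.65
tcp_pos: [0.5785, -0.269, 0.0236]
ee_rot: [[-0.9, -0.116, 0.42], [-0.104, 0.993, 0.051], [-0.423, 0.002, -0.906]]
wrist_force: [-0.6, 0.1, 2.5]
gripper_width: 0.295
gripper_force: 30.0
```

Run:
```python
from h import *
got((.46,-.20,.15),85,25)
print(r.sense()["ee_rot"].round(3))
```

```text
tcp [ 0.5785 -0.269   0.0236] J [-17.  26. -18. -24. -24. -46.] z [ 0.42   0.051 -0.906] zT [ 0.421 -0.037 -0.906] F [-0.6  0.1  2.5] w 25.6 t 27.65
shift [  46.1   82.6 -160.8] turn [ 0.088 -0.     0.184]
[[-0.9   -0.116  0.42 ]
 [-0.104  0.993  0.051]
 [-0.423  0.002 -0.906]]
```

Request:
servo_tool(
  commands=[
    [[1, -4, 0, -9, 0, 0, 0], [1, -17, 0, -36, 0, 0, 0], [1, -34, 0, -72, 0, 0, 0], [1, -51, 0, -108, 0, 0, 0], [1, -28, 4, -130, 0, 0, 0]],
  ],
)

```text
time_s: 28.15
tcp_pos: [0.5533, -0.2703, 0.1594]
ee_rot: [[-0.896, -0.118, 0.428], [-0.109, 0.993, 0.046], [-0.431, -0.005, -0.902]]
wrist_force: [0.2, 0.2, -0.9]
gripper_width: 0.296
gripper_force: 30.0
```

Run:
```python
from h import *
got((.4636,-.0332,.152),85,25)
```

```text
tcp [ 0.5533 -0.2703  0.1594] J [-17.  14. -16. -16. -37. -55.] z [ 0.428  0.046 -0.902] zT [ 0.421 -0.037 -0.906] F [ 0.2  0.2 -0.9] w 25.8 t 28.15
shift [ 57.7 246.1 -20.8] turn [0.083 0.009 0.188]
```

Request:
servo_tool(
  commands=[
    [[1, 6, 30, -3, 0.01, 0, 0.022], [1, 15, 70, -7, 0.025, 0, 0.053], [1, 25, 115, -11, 0.04, 0, 0.086], [1, 35, 160, -15, 0.056, 0, 0.12], [1, 44, 205, -19, 0.072, 0, 0.154]],
  ],
)

```text
time_s: 28.65
tcp_pos: [0.4902, -0.1113, 0.153]
ee_rot: [[-0.908, 0.034, 0.418], [0.03, 0.999, -0.017], [-0.418, -0.003, -0.908]]
wrist_force: [0.5, -0.6, -0.2]
gripper_width: 0.294
gripper_force: 30.0
```

Run:
```python
from h import *
got((.4636,-.0332,.152),85,25)
```

```text
tcp [ 0.4902 -0.1113  0.153 ] J [   8.    1.  -44.   12.  -22. -111.] z [ 0.418 -0.017 -0.908] zT [ 0.421 -0.037 -0.906] F [ 0.5 -0.6 -0.2] w 25.6 t 28.65
shift [ 26.9  77.2 -11.5] turn [ 0.02  -0.005  0.049]
```

The arm comes near its wrist-straight limit with the tilted tool close in (j5 = -22°). So I'll set the cover down on the free worktop at about (0.468,-0.192), aligned with the wells, and regrip it with a vertical tool.

Run:
```python
from h import *
got((.477,-.192,.115),85,15)
```

```text
tcp [ 0.4902 -0.1113  0.153 ] J [   8.    1.  -44.   12.  -22. -111.] z [ 0.418 -0.017 -0.908] zT [ 0.258 -0.023 -0.966] F [ 0.5 -0.6 -0.2] w 25.6 t 28.65
shift [ 25.5 -81.   30.4] turn [0.016 0.17  0.051]
```

Request:
servo_tool(
  commands=[
    [[1, 3, -20, -1, 0, 0, 0.01], [1, 6, -50, -3, 0.005, 0.02, 0.03], [1, 10, -81, -4, 0.016, 0.07, 0.051], [1, 17, -81, 12, 0.016, 0.12, 0.051], [1, 25, -81, 30, 0.016, 0.17, 0.051]],
  ],
)

```text
time_s: 29.15
tcp_pos: [0.4789, -0.1945, 0.1162]
ee_rot: [[-0.962, 0.089, 0.258], [0.086, 0.996, -0.024], [-0.259, -0.001, -0.966]]
wrist_force: [-0.4, 0.5, -1.9]
gripper_width: 0.295
gripper_force: 30.0
```

Request:
servo_tool(
  commands=[
    [[1, 0, 0, 0, 0, 0, 0], [1, 0, 0, 0, 0, 0, 0], [1, 0, 0, 0, 0, 0, 0], [1, 0, 0, 0, 0, 0, 0], [1, 0, 0, 0, 0, 0, 0]],
  ],
)

```text
time_s: 29.65
tcp_pos: [0.4785, -0.1934, 0.1161]
ee_rot: [[-0.962, 0.087, 0.259], [0.083, 0.996, -0.023], [-0.26, -0.001, -0.966]]
wrist_force: [-0.1, -0.5, -1.0]
gripper_width: 0.296
gripper_force: 30.0
```

Run:
```python
from h import *
got((.477,-.192,.035),85,15)
s=cap("scene");c=s["pixels"][150:250,355:445];g=c.max(2)
for v in range(0,100,2): print(v+150,"".join("#" if x<40 else "+" if x<75 else "-" if x<125 else "." for x in g[v]))
print(proj(s,(.468,-.192,.0)),proj(s,(.468,-.192,.135)))
```

```text
tcp [ 0.4785 -0.1934  0.1161] J [ -4.   9. -33.   1. -33. -92.] z [ 0.259 -0.023 -0.966] zT [ 0.258 -0.023 -0.966] F [-0.1 -0.5 -1. ] w 25.8 t 29.65
shift [22.6  1.3 77.9] turn [-0.     0.001  0.001]
150 ###########################################++++++++++++++++#++--+####---------------.-----
152 #########################################+++++++#+++##++#++++++######....-------.....-----
154 +++++##################################++++++++++++++++++++++#######+.............---+----
156 ++++----++++++######################++++#+++++++++++++#++++########...............-++-----
158 #######+++++++++-++++++##################++#+++++++++++++#########-................-------
160 ########++##########++----++++++##########++++++-+++#+++##########+................-------
162 #######+++#########+++#######++#############++++++++++#############................-------
164 ######++#+#+#++####+#############################################-.................-+-----
166 #######++#########+##############+++#######-+##################+....................-+----
168 #+###+#--#######################--++####+
[... 3205 characters left out ...]
.........-.............------------------------...........................
238 ++------------...-..............-......--------------------------.........................
240 -------------...........-..........-----+----------------------...........................
242 ------------++-.............-.....---------...----------------............................
244 ------------++++---............---+-----------.-...............-...-......................
246 ------------+++++++++---------+++++----------------------------..-........................
248 ------------++++---+++-++-+-++-+-++------------------------------........--...............
[377.49447948 243.21061098] [379.65919222 192.20200219]
```

Request:
servo_tool(
  commands=[
    [[1, 4, 0, 15, 0, 0, 0], [1, 9, 0, 35, 0, 0, 0], [1, 14, 0, 55, 0, 0, 0], [1, 19, 0, 71, 0, 0, 0], [1, 21, 0, 78, 0, 0, 0]],
  ],
)

```text
time_s: 30.2
tcp_pos: [0.4772, -0.1934, 0.0332]
ee_rot: [[-0.963, 0.087, 0.255], [0.084, 0.996, -0.023], [-0.256, -0.001, -0.967]]
wrist_force: [0.3, 0.8, -0.9]
gripper_width: 0.295
gripper_force: 30.0
```

Request:
servo_tool(
  commands=[
    [[1, 0.5, 0, 2, 0, 0, 0], [1, 1, 0, 4, 0, 0, 0], [1, 1.5, 0, 6, 0, 0, 0], [1, 2, 0, 8, 0, 0, 0], [1, 2, 0, 8, 0, 0, 0]],
  ],
)

```text
time_s: 30.7
tcp_pos: [0.4785, -0.1936, 0.0264]
ee_rot: [[-0.962, 0.087, 0.258], [0.084, 0.996, -0.023], [-0.259, -0.001, -0.966]]
wrist_force: [0.1, 0.5, -1.1]
gripper_width: 0.293
gripper_force: 30.0
```

Next, 2 mm steps down to contact.

Request:
servo_tool(
  commands=[
    [[1, 0.2, 0, 1, 0, 0, 0], [1, 0.5, 0, 2, 0, 0, 0], [1, 0.8, 0, 3, 0, 0, 0], [1, 1, 0, 4, 0, 0, 0], [1, 1, 0, 4, 0, 0, 0]],
  ],
)

```text
time_s: 31.2
tcp_pos: [0.4791, -0.1936, 0.0236]
ee_rot: [[-0.962, 0.086, 0.259], [0.083, 0.996, -0.023], [-0.26, -0.001, -0.966]]
wrist_force: [-4.6, 1.3, 12.2]
gripper_width: 0.3
gripper_force: 30.0
```

Request:
servo_tool(
  commands=[
    [[0.5, 0, 0, 0, 0, 0, 0], [0.5, 0, 0, 0, 0, 0, 0], [0.5, 0, 0, 0, 0, 0, 0], [0.5, 0, 0, 0, 0, 0, 0], [0.5, 0, 0, 0, 0, 0, 0]],
  ],
)

```text
time_s: 31.7
tcp_pos: [0.4784, -0.1936, 0.0219]
ee_rot: [[-0.963, 0.087, 0.257], [0.084, 0.996, -0.023], [-0.258, -0.001, -0.966]]
wrist_force: [-0.3, 0.4, 0.4]
gripper_width: 0.493
gripper_force: 0.0
```

Request:
servo_tool(
  commands=[
    [[0.4, 0, 0, -5, 0, 0, 0], [0.4, 0, 0, -20, 0, 0, 0], [0.4, 0, 0, -45, 0, 0, 0], [0.4, 0, 0, -70, 0, 0, 0], [0.4, 0, 0, -90, 0, 0, 0]],
  ],
)

```text
time_s: 32.2
tcp_pos: [0.4552, -0.1915, 0.1107]
ee_rot: [[-0.962, 0.087, 0.258], [0.083, 0.996, -0.023], [-0.259, -0.001, -0.966]]
wrist_force: [0.3, -0.5, -0.1]
gripper_width: 0.599
gripper_force: 0.0
```

Run:
```python
from h import *
got((.467,-.193,.12),175,0)
s=cap("scene");c=s["pixels"][200:250,345:435];g=c.max(2)
for v in range(0,50): print(v+200,"".join("#" if x<40 else "+" if x<75 else "-" if x<130 else "." for x in g[v]))
for z in(0,.025,.048,.064): print(z,proj(s,(.467,-.193,z)).round(1))
```

```text
tcp [ 0.4552 -0.1915  0.1107] J [ -4.   7. -36.   1. -32. -92.] z [ 0.258 -0.023 -0.966] zT [ 0.  0. -1.] F [ 0.3 -0.5 -0.1] w 52.1 t 32.2
shift [-13.9  -0.5  -5.9] turn [-0.206  0.205 -1.56 ]
200 +--.----++++++++++++++++++++++++++++++++##+-++++++++++++-..-##+---.......................-
201 +----+++++++++++++-++++++++++++++++++++++++++++++++++++-...-#####+--..................--+#
202 +++##+++++++++++++++++++++++++++++++++++++++++++++++-......-########---.............--+##+
203 ####+++++++++++++++-+++++++++++++++++++++++++++++---.......-##########+--.........--+#++##
204 ####+++++++++++++++++++-++++-++++++++++++++--.---............-+#########+--.....-+++##+++-
205 ####+++++++++++++++++++++++++++++++++-------...................-+#######+#+----+##+++#++-+
206 #####+++++++++++++++++++++++++-.-..--.............................-########+#+++++#+++-+--
207 #####+++-+++++++++++----....-.......................................-+########+++++++++---
208 #####+++++++++++-.--...................................................-+#######+++++++-++
209 ###+--.........-................................
[... 3218 characters left out ...]
..-....-----------.....-----------....................
244 ----------------------++++---............---+---.---------...............--..---..........
245 ----------------------++++++---------------+++--.----------............---.--....-........
246 --+-------------------+++++++++---------++++++---------------------------.--......--......
247 ----------------------++++-+++++++++-+++++-++------------------------------........-......
248 ----------------------++++---+++++-+-+-+-+-++------------------------------........--.....
249 ----------------------+++-++++++-+-+------+++------------------------------........---....
0 [377.7 243.5]
0.025 [378.1 234.5]
0.048 [378.4 226. ]
0.064 [378.7 220. ]
```

The cover stands upright: its head is at pixels (377,223), where (0.467,-0.193) predicts (378.5,223). I'll straighten the tool to vertical and regrip.

Request:
servo_tool(
  commands=[
    [[0.4, -3, 0, -1, 0, 0.06, 0], [0.4, -6, 0, -3, 0, 0.13, 0], [0.4, -10, 0, -4, 0, 0.2, 0], [0.4, -14, 0, -6, 0, 0.262, 0], [0.4, -14, 0, -6, 0, 0.262, 0]],
  ],
)

```text
time_s: 32.75
tcp_pos: [0.4697, -0.1928, 0.1186]
ee_rot: [[-0.996, 0.086, 0.0], [0.086, 0.996, -0.001], [-0.001, -0.001, -1.0]]
wrist_force: [-0.5, 0.4, 0.5]
gripper_width: 0.602
gripper_force: 0.0
```

Run:
```python
from h import *
got((.467,-.193,.018),85,0)
```

```text
tcp [ 0.4697 -0.1928  0.1186] J [ -4.  15. -22.   0. -53. -91.] z [ 0.    -0.001 -1.   ] zT [ 0.  0. -1.] F [-0.5  0.4  0.5] w 52.3 t 32.75
shift [  2.7  -0.3 100.6] turn [-0.001  0.001  0.001]
```

Request:
servo_tool(
  commands=[
    [[0.4, 2, 0, 20, 0, 0, 0], [0.4, 2, 0, 45, 0, 0, 0], [0.4, 2, 0, 65, 0, 0, 0], [0.4, 2, 0, 75, 0, 0, 0], [0.4, 2, 0, 75, 0, 0, 0]],
  ],
)

```text
time_s: 33.25
tcp_pos: [0.4636, -0.1923, 0.0423]
ee_rot: [[-0.996, 0.087, -0.004], [0.087, 0.996, -0.0], [0.004, -0.0, -1.0]]
wrist_force: [0.6, 1.2, -0.2]
gripper_width: 0.6
gripper_force: 0.0
```

Request:
servo_tool(
  commands=[
    [[0.4, 0, 0, 8, 0, 0, 0], [0.4, 0, 0, 16, 0, 0, 0], [0.4, 0, 0, 22, 0, 0, 0], [0.4, 0, 0, 25, 0, 0, 0], [0.4, 0, 0, 25, 0, 0, 0]],
  ],
)

```text
time_s: 33.75
tcp_pos: [0.465, -0.1924, 0.0181]
ee_rot: [[-0.996, 0.087, -0.002], [0.087, 0.996, -0.0], [0.002, -0.001, -1.0]]
wrist_force: [-0.9, -0.3, 0.0]
gripper_width: 0.6
gripper_force: 0.0
```

Request:
servo_tool(
  commands=[
    [[1, 0, 0, 0, 0, 0, 0], [1, 0, 0, 0, 0, 0, 0], [1, 0, 0, 0, 0, 0, 0], [1, 0, 0, 0, 0, 0, 0], [1, 0, 0, 0, 0, 0, 0]],
  ],
)

```text
time_s: 34.25
tcp_pos: [0.4653, -0.1924, 0.0186]
ee_rot: [[-0.996, 0.087, -0.0], [0.087, 0.996, -0.001], [0.0, -0.001, -1.0]]
wrist_force: [-0.5, -1.1, 1.2]
gripper_width: 0.3
gripper_force: 30.0
```

Run:
```python
from h import *
got((.4475,-.0318,.16),85,0)
```

```text
tcp [ 0.4653 -0.1924  0.0186] J [ -4.  22. -29.   0. -38. -91.] z [-0.    -0.001 -1.   ] zT [ 0.  0. -1.] F [-0.5 -1.1  1.2] w 26.1 t 34.25
shift [  31.7  158.4 -141.4] turn [-0.001 -0.     0.   ]
```

Request:
servo_tool(
  commands=[
    [[1, 0, 0, -10, 0, 0, 0], [1, 0, 0, -40, 0, 0, 0], [1, 0, 0, -80, 0, 0, 0], [1, 0, 0, -115, 0, 0, 0], [1, 0, 0, -128, 0, 0, 0]],
  ],
)

```text
time_s: 34.75
tcp_pos: [0.4673, -0.1929, 0.1511]
ee_rot: [[-0.996, 0.086, 0.007], [0.086, 0.996, -0.002], [-0.007, -0.002, -1.0]]
wrist_force: [0.5, -0.5, -2.1]
gripper_width: 0.292
gripper_force: 30.0
```

Request:
servo_tool(
  commands=[
    [[1, 5, 20, 0, 0, 0, 0], [1, 12, 58, 0, 0, 0, 0], [1, 20, 98, 0, 0, 0, 0], [1, 28, 135, 0, 0, 0, 0], [1, 32, 158, 0, 0, 0, 0]],
  ],
)

```text
time_s: 35.25
tcp_pos: [0.4464, -0.0304, 0.1471]
ee_rot: [[-0.996, 0.085, -0.0], [0.085, 0.996, -0.0], [0.0, -0.0, -1.0]]
wrist_force: [0.4, -0.6, -0.2]
gripper_width: 0.297
gripper_force: 30.0
```

Request:
servo_tool(
  commands=[
    [[1, 0, 0, 0, 0, 0, 0], [1, 0, 0, 0, 0, 0, 0], [1, 0, 0, 20, 0, 0, 0], [1, 0, 0, 40, 0, 0, 0], [1, 0, 0, 40, 0, 0, 0]],
  ],
)

```text
time_s: 35.75
tcp_pos: [0.4448, -0.0335, 0.1044]
ee_rot: [[-0.996, 0.089, -0.007], [0.089, 0.996, -0.002], [0.007, -0.002, -1.0]]
wrist_force: [-0.0, 0.1, -1.4]
gripper_width: 0.295
gripper_force: 30.0
```

Run:
```python
from h import *
got((.4467,-.0318,.0436),85,0)
s=cap("scene");c=s["pixels"][165:240,275:365];g=c.max(2)
for v in range(0,75): print(v+165,"".join("#" if x<40 else "+" if x<75 else "-" if x<130 else "." for x in g[v]))
```

```text
tcp [ 0.4448 -0.0335  0.1044] J [  17.   10.  -31.   -0.  -49. -112.] z [-0.007 -0.002 -1.   ] zT [ 0.  0. -1.] F [-0.   0.1 -1.4] w 25.7 t 35.75
shift [-2.1  2.  60.8] turn [-0.002 -0.007 -0.002]
165 #############+.................+#########----+########+++++#+######++---+------+##########
166 ##########-...................--#########----+########+++++#####+++++-++-------###########
167 ######+.......................--#########---+#########+++++++#++++++++---------+##########
168 ###+...........................-#########---##########+++++++++++++++------+---+##########
169 ................................+########---##########+++++++++++++++-++--+----++#########
170 ...............................-+########+++#########+++++++++++++++++-++--------++#######
171 ..............................--#########+++#########-+++++++++++++-+++-++---------+++++++
172 ..............................-+#########+++#########--++++++++++++++-+-++---------+++----
173 ..............................-++########+++#########---+++++++++++++++--+----------+-----
174 ..............................-++########+++
[... 5521 characters left out ...]
-........-+++++++########----+----.
233 ...............................-++--------------------+----..----###++++######+.--++---+-.
234 .................................--------------------------------############----++#-----.
235 ...................................-----------------+------------+#########+.--++###-----.
236 ......................................---------------------------.-#######..--++###+----..
237 ........................................-+++---------.-+---------..+####+..-+++##++---+...
238 ...........................................----------...--------...-+#+.---++###++----....
239 ..............................................-++----.......-.....----.----+##++++-+......
```

Request:
servo_tool(
  commands=[
    [[1, 0, 0, 10, 0, 0, 0], [1, 0, 0, 25, 0, 0, 0], [1, 0, 0, 40, 0, 0, 0], [1, 0, 0, 50, 0, 0, 0], [1, 0, 0, 50, 0, 0, 0]],
  ],
)

```text
time_s: 36.3
tcp_pos: [0.4468, -0.0325, 0.0557]
ee_rot: [[-0.996, 0.087, -0.002], [0.087, 0.996, -0.001], [0.002, -0.001, -1.0]]
wrist_force: [-0.9, 0.2, -1.1]
gripper_width: 0.295
gripper_force: 30.0
```

Request:
servo_tool(
  commands=[
    [[1, 0, 0, 2, 0, 0, 0], [1, 0, 0, 4, 0, 0, 0], [1, 0, 0, 6, 0, 0, 0], [1, 0, 0, 8, 0, 0, 0], [1, 0, 0, 8, 0, 0, 0]],
  ],
)

```text
time_s: 36.8
tcp_pos: [0.4492, -0.0318, 0.0491]
ee_rot: [[-0.996, 0.086, 0.004], [0.086, 0.996, 0.0], [-0.004, 0.001, -1.0]]
wrist_force: [3.6, 0.4, -0.1]
gripper_width: 0.303
gripper_force: 30.0
```

Run:
```python
from h import *
got((.4467,-.0318,.0436),85,0)
```

```text
tcp [ 0.4492 -0.0318  0.0491] J [  17.   15.  -35.    0.  -40. -112.] z [ 0.004  0.    -1.   ] zT [ 0.  0. -1.] F [ 3.6  0.4 -0.1] w 26.3 t 36.8
shift [ 2.5 -0.3  5.5] turn [0.001 0.004 0.001]
```

Request:
servo_tool(
  commands=[
    [[1, -2, 0, 1, 0, 0, 0], [1, -2, 0, 2, 0, 0, 0], [1, -2, 0, 3, 0, 0, 0], [1, -2, 0, 4, 0, 0, 0], [1, -2, 0, 4, 0, 0, 0]],
  ],
)

```text
time_s: 37.3
tcp_pos: [0.4518, -0.0316, 0.0458]
ee_rot: [[-0.996, 0.086, 0.005], [0.086, 0.996, 0.001], [-0.005, 0.001, -1.0]]
wrist_force: [3.0, 1.9, 5.9]
gripper_width: 0.298
gripper_force: 30.0
```

Request:
servo_tool(
  commands=[
    [[1, 0, 0, 1, 0, 0, 0], [1, 0, 0, 2, 0, 0, 0], [1, 0, 0, 3, 0, 0, 0], [1, 0, 0, 3, 0, 0, 0], [1, 0, 0, 3, 0, 0, 0]],
  ],
)

```text
time_s: 37.8
tcp_pos: [0.4532, -0.0308, 0.043]
ee_rot: [[-0.996, 0.086, 0.008], [0.086, 0.996, 0.002], [-0.008, 0.003, -1.0]]
wrist_force: [5.2, 3.9, 4.3]
gripper_width: 0.296
gripper_force: 30.0
```

Run:
```python
from h import *
got((.4467,-.0318,.0436),85,0)
```

```text
tcp [ 0.4532 -0.0308  0.043 ] J [  17.   16.  -35.    0.  -39. -112.] z [ 0.008  0.002 -1.   ] zT [ 0.  0. -1.] F [5.2 3.9 4.3] w 25.7 t 37.8
shift [ 6.4 -1.5 -0.7] turn [0.003 0.008 0.002]
```

Lateral forces show the cover wants to centre itself, so I'll release it into the mouth, rise, and inspect.

Request:
servo_tool(
  commands=[
    [[0.55, 0, 0, 0, 0, 0, 0], [0.55, 0, 0, 0, 0, 0, 0], [0.55, 0, 0, 0, 0, 0, 0], [0.55, 0, 0, 0, 0, 0, 0], [0.55, 0, 0, 0, 0, 0, 0]],
  ],
)

```text
time_s: 38.3
tcp_pos: [0.4483, -0.0327, 0.041]
ee_rot: [[-0.996, 0.087, -0.002], [0.087, 0.996, -0.001], [0.002, -0.001, -1.0]]
wrist_force: [0.5, -1.2, 0.7]
gripper_width: 0.445
gripper_force: 0.0
```

Request:
servo_tool(
  commands=[
    [[0.55, 0, 0, -10, 0, 0, 0], [0.55, 0, 0, -30, 0, 0, 0], [0.55, 0, 0, -60, 0, 0, 0], [0.55, 0, 0, -90, 0, 0, 0], [0.55, 0, 0, -90, 0, 0, 0]],
  ],
)

```text
time_s: 38.8
tcp_pos: [0.4522, -0.0319, 0.1361]
ee_rot: [[-0.996, 0.086, 0.009], [0.086, 0.996, 0.001], [-0.009, 0.002, -1.0]]
wrist_force: [0.3, 0.2, 0.6]
gripper_width: 0.45
gripper_force: 0.0
```

Run:
```python
from h import *
got((.4475,-.0318,.13),85,0)
s=cap("scene");c=s["pixels"][165:240,275:365];g=c.max(2)
for v in range(0,65): print(v+165,"".join("#" if x<40 else "+" if x<75 else "-" if x<130 else "." for x in g[v]))
for z in(.038,.065,.073,.081,.089): print(z,proj(s,(.4475,-.0318,z)).round(1))
```

```text
tcp [ 0.4522 -0.0319  0.1361] J [  17.    8.  -28.    0.  -53. -112.] z [ 0.009  0.001 -1.   ] zT [ 0.  0. -1.] F [0.3 0.2 0.6] w 39.2 t 38.8
shift [ 4.8 -0.3  6.1] turn [0.002 0.009 0.001]
165 #############+.................-+#######-------+#######+++++++++++++-+--+------+##########
166 ##########-...................--+#######-------+#######++++++++++++++++---+----+##########
167 #####++.......................-.+#######------++########+++++++++++++++--------+##########
168 ###-..........................-.+######+------++#######++++++++++++++++--------+##########
169 ................................-+###++++-+++-++########+++++++++++++-+++------++#########
170 ...............................--+++++++++++++++########+++++++++++++++++--------++#######
171 ..............................--+++++++++++++++########-++++++++++++++-++-+-------++++++++
172 ..............................-+++++++++++++++++#####+++++++++++++++-+-+--+--+-----++----+
173 ..............................-+++++++++++++++++###++---++++++++++++++-+------------------
174 ..............................-++++++++++++++++++++
[... 4664 characters left out ...]
..-++++++++++--#########+--...
224 ........--------+--------------++++++++++++----+++#######------++--++++++--######++++#-...
225 ...........-+--------------+-----+++++++++++--+++++######----------++++++--#####++++##....
226 ..............----------+------+----++++++++++##++#######--------++++++++--####+++####....
227 ...............-++-------------+-------+#++++++#####++###-----++++++###++-+###++######--..
228 ..................----+-------------------+++++######+###-----+++#+#++++--++#+########---.
229 ....................--++--------------+------++#######+-.------.-+-------++++#######+.--+.
0.038 [318.3 216.6]
0.065 [318.1 207.1]
0.073 [318.  204.2]
0.081 [318.  201.3]
0.089 [317.9 198.4]
```

The head is at (318,200), i.e. z ≈ 0.083 and centred over the grey well: it is laid in level. I'll close the fingers and press straight down on the head.

Request:
servo_tool(
  commands=[
    [[1, 1, 1, 0, 0, 0, 0], [1, 1, 1, 0, 0, 0, 0], [1, 1, 1, 10, 0, 0, 0], [1, 1, 1, 25, 0, 0, 0], [1, 1, 1, 40, 0, 0, 0]],
  ],
)

```text
time_s: 39.35
tcp_pos: [0.4475, -0.0314, 0.0897]
ee_rot: [[-0.996, 0.087, -0.003], [0.087, 0.996, -0.001], [0.002, -0.001, -1.0]]
wrist_force: [-0.3, -0.2, -0.2]
gripper_width: 0.082
gripper_force: 0.0
```

Request:
servo_tool(
  commands=[
    [[1, 0, 0, 5, 0, 0, 0], [1, 0, 0, 10, 0, 0, 0], [1, 0, 0, 15, 0, 0, 0], [1, 0, 0, 18, 0, 0, 0], [1, 0, 0, 18, 0, 0, 0]],
  ],
)

```text
time_s: 39.85
tcp_pos: [0.4481, -0.0314, 0.0732]
ee_rot: [[-0.996, 0.087, -0.001], [0.087, 0.996, -0.001], [0.001, -0.001, -1.0]]
wrist_force: [-0.4, 0.0, 0.8]
gripper_width: 0.004
gripper_force: 0.0
```

Request:
servo_tool(
  commands=[
    [[1, 0, 0, 2, 0, 0, 0], [1, 0, 0, 4, 0, 0, 0], [1, 0, 0, 6, 0, 0, 0], [1, 0, 0, 7, 0, 0, 0], [1, 0, 0, 7, 0, 0, 0]],
  ],
)

```text
time_s: 40.35
tcp_pos: [0.448, -0.0313, 0.0663]
ee_rot: [[-0.996, 0.087, -0.001], [0.087, 0.996, -0.001], [0.001, -0.001, -1.0]]
wrist_force: [-0.8, 0.2, -0.1]
gripper_width: 0.005
gripper_force: 0.0
```

Request:
servo_tool(
  commands=[
    [[1, 0, 0, 1, 0, 0, 0], [1, 0, 0, 2, 0, 0, 0], [1, 0, 0, 3, 0, 0, 0], [1, 0, 0, 3, 0, 0, 0], [1, 0, 0, 3, 0, 0, 0]],
  ],
)

```text
time_s: 40.85
tcp_pos: [0.4484, -0.0313, 0.0636]
ee_rot: [[-0.996, 0.087, -0.0], [0.087, 0.996, -0.001], [0.0, -0.001, -1.0]]
wrist_force: [0.4, -0.0, 2.7]
gripper_width: 0.005
gripper_force: 1.0
```

Contact begins at about 0.064; next 4 mm more, in steps.

Request:
servo_tool(
  commands=[
    [[1, 0, 0, 1, 0, 0, 0], [1, 0, 0, 2, 0, 0, 0], [1, 0, 0, 3, 0, 0, 0], [1, 0, 0, 4, 0, 0, 0], [1, 0, 0, 4, 0, 0, 0]],
  ],
)

```text
time_s: 41.35
tcp_pos: [0.4492, -0.0318, 0.0608]
ee_rot: [[-0.996, 0.086, 0.001], [0.086, 0.996, -0.001], [-0.001, -0.001, -1.0]]
wrist_force: [-0.6, -3.0, 9.3]
gripper_width: 0.01
gripper_force: 4.6
```

Request:
servo_tool(
  commands=[
    [[1, 0, 0, 1, 0, 0, 0], [1, 0, 0, 2, 0, 0, 0], [1, 0, 0, 3, 0, 0, 0], [1, 0, 0, 3, 0, 0, 0], [1, 0, 0, 3, 0, 0, 0]],
  ],
)

```text
time_s: 41.85
tcp_pos: [0.4469, -0.0316, 0.0556]
ee_rot: [[-0.996, 0.087, -0.004], [0.087, 0.996, -0.001], [0.004, -0.001, -1.0]]
wrist_force: [-0.3, -0.3, 0.0]
gripper_width: 0.006
gripper_force: 0.0
```

Request:
servo_tool(
  commands=[
    [[1, 0, 0, 1, 0, 0, 0], [1, 0, 0, 2, 0, 0, 0], [1, 0, 0, 2.5, 0, 0, 0], [1, 0, 0, 3, 0, 0, 0], [1, 0, 0, 3, 0, 0, 0]],
  ],
)

```text
time_s: 42.35
tcp_pos: [0.4474, -0.0315, 0.0549]
ee_rot: [[-0.996, 0.086, -0.002], [0.086, 0.996, -0.001], [0.002, -0.002, -1.0]]
wrist_force: [-7.0, 1.6, 15.8]
gripper_width: 0.006
gripper_force: 8.1
```

Request:
servo_tool(
  commands=[
    [[1, 0, 0, 0.5, 0, 0, 0], [1, 0, 0, 1, 0, 0, 0], [1, 0, 0, 1.5, 0, 0, 0], [1, 0, 0, 1.5, 0, 0, 0], [1, 0, 0, 1.5, 0, 0, 0]],
  ],
)

```text
time_s: 42.85
tcp_pos: [0.4474, -0.0315, 0.0549]
ee_rot: [[-0.996, 0.085, -0.002], [0.085, 0.996, -0.002], [0.002, -0.002, -1.0]]
wrist_force: [-10.2, 2.6, 27.3]
gripper_width: 0.009
gripper_force: 13.9
```

Request:
servo_tool(
  commands=[
    [[1, 0, 0, -10, 0, 0, 0], [1, 0, 0, -30, 0, 0, 0], [1, 0, 0, -60, 0, 0, 0], [1, 0, 0, -90, 0, 0, 0], [1, 0, 0, -110, 0, 0, 0]],
  ],
)

```text
time_s: 43.35
tcp_pos: [0.4486, -0.0313, 0.1637]
ee_rot: [[-0.996, 0.087, 0.001], [0.087, 0.996, -0.0], [-0.001, -0.0, -1.0]]
wrist_force: [1.2, -0.2, 0.3]
gripper_width: 0.005
gripper_force: 0.0
```

Request:
servo_tool(
  commands=[
    [[1, 0, -20, -5, 0, 0, 0], [1, 10, -60, -10, 0, 0, 0], [1, 20, -100, -20, 0, 0, 0], [1, 30, -145, -30, 0, 0, 0], [1, 30, -190, -30, 0, 0, 0]],
  ],
)

```text
time_s: 43.85
tcp_pos: [0.4011, -0.2194, 0.1934]
ee_rot: [[-0.996, 0.086, 0.002], [0.086, 0.996, -0.001], [-0.002, -0.001, -1.0]]
wrist_force: [1.2, 0.5, 0.2]
gripper_width: 0.007
gripper_force: 0.0
```

Run:
```python
from h import *
got((.3,-.35,.2),85,0)
s=cap("scene");sc=cv2.resize(s["pixels"][140:260,245:415,::-1],None,fx=4.5,fy=4.5,interpolation=cv2.INTER_CUBIC);cv2.imwrite("pics/p14.png",sc)
for z in(.065,.073,.081): print(z,((proj(s,(.4475,-.0318,z))-[245,140])*4.5).round(1))
```

```text
tcp [ 0.4011 -0.2194  0.1934] J [ -8.   6. -22.   0. -62. -87.] z [ 0.002 -0.001 -1.   ] zT [ 0.  0. -1.] F [1.2 0.5 0.2] w 0.6 t 43.85
shift [  89.6 -138.8   -6.6] turn [-0.001  0.002  0.001]
0.065 [328.9 301.7]
0.073 [328.6 288.9]
0.081 [328.3 275.9]
```

View pics/p14.png

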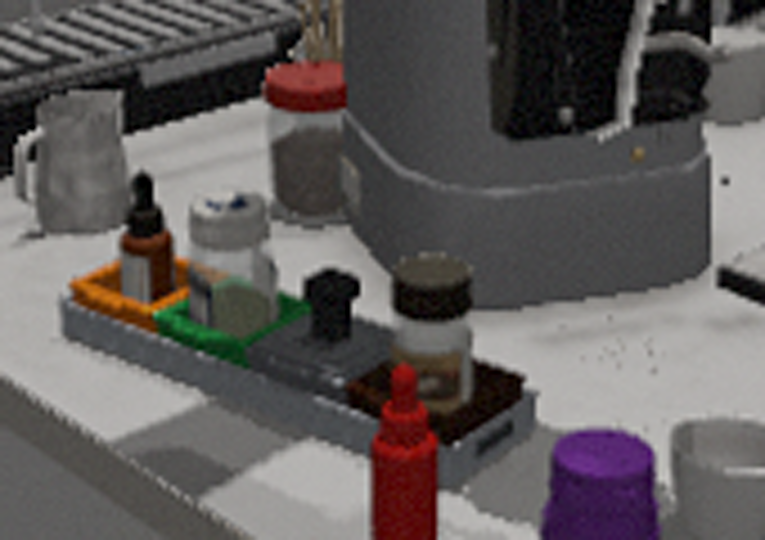

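The cover head at (331,287) matches z ≈ 0.073 (seated). The dropper is in orange, the white cap in green and the cocoa in brown, all upright. Before handing in, a numeric check of the tops plus the cup and pitcher.

Run:
```python
from h import *
s=cap("scene");P=lambda X:((proj(s,X)-[245,140])*4.5).round(0)
print("cinn top",P((.4539,.0419,.107)),"cocoa top",P((.441,-.1055,.105)),"drop top",P((.4604,.1157,.111)))
t0=cv2.imread("pics/top0.png").astype(int)[:,:,::-1];s0=cv2.imread("pics/scene0.png").astype(int)[:,:,::-1]
for n,(x0,y0,x1,y1) in [("cup",(392,228,432,268)),("pitcher",(250,158,274,192))]:
    print(n,"mean diff",np.abs(s["pixels"].astype(int)-s0)[y0:y1,x0:x1].mean().round(1))
    a=cv2.cvtColor(s0.astype(np.uint8),cv2.COLOR_RGB2GRAY)[y0:y1,x0:x1].astype(np.float32);b=cv2.cvtColor(s["pixels"],cv2.COLOR_RGB2GRAY)[y0:y1,x0:x1].astype(np.float32)
    print(cv2.phaseCorrelate(a,b))
```

```text
cinn top [229. 203.] cocoa top [434. 270.] drop top [138. 169.]
cup mean diff 21.9
((-0.18706093138752777, -0.4403093630646886), 0.3956420636177063)
pitcher mean diff 5.6
((-0.12939945450084345, 0.02737130975413038), 0.8774694645846332)
```

```bash
python3 -c "
from station import r
print(r.finish_job())"
```

```text
the job is handed in; nothing more can be done
None
```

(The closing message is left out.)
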